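# Pack the dressing stone under the cantilever tray

### The job

The dressing stone is standing on its end on the bench. First lay it gently on its side on the bench and let go of it (never let it topple); then slowly swing the tool box's tray up and over to its open rest, and set the stone, lying lengthways, on the floor of the compartment below, between the cork block and the blue file case, letting go of it there. Then bring the tray gently and slowly back until it is fully shut, without dropping it, spilling what is in it, or disturbing the other things on the bench.

Things in the scene. Friction and masses are not known exactly. Their poses are not given: they have to be found in the camera images.
- stone: Dressing stone, a square bar 38 x 38 x 160 mm, 0.28 to 0.52 kg: pale grey lower 94 mm, thin brass band, reddish-brown grip above. It starts upright. Origin: centre of the grey end face it stands on; z runs along the bar to the reddish end, x and y are square to its sides. Lying down, its middle line is 19 mm over the surface.
- stone_middle (a point): The middle of the stone, on its axis 80 mm from the grey end face (its axes are the stone's).
- box: Tool box fixed to the bench: green open box 210 mm (its x) by 220 mm (its y), 80 mm high, walls and floor 4 mm, covered by a grey tray. Origin: centre of its underside; z up. The compartment is 202 x 212 mm, 76 mm deep. The tray's links run outside the two x ends, so nothing stands over the compartment when the tray is open.
- bay (a point): Centre of the compartment floor (box axes), 4 mm above the bench. The stone goes here, along the box's x. The two stored things lie along x at about 85 mm to either side in y, leaving about 130 mm clear between them.
- tray_arm (a joint): Angle q of the tray's links: 0 = shut, 2.27 = open on its stop, where it rests by its weight. The tray stays level; every point of it moves by 0.135*(cos(0.349)-cos(0.349+q)) m along the box's +y and 0.135*(sin(0.349+q)-sin(0.349)) up. Open: 244 mm to +y and 21 mm higher, clear of the compartment. Highest at q = 1.22; let go on the way it falls to one side. Moving it takes some 10 N.
- tray_handle (a point): Centre of the tray's wooden handle bar, 16 x 16 mm in section, 112 mm long along the box's x, over the middle of the tray; 144 mm above the bench when shut. The tray (210 x 220 mm, walls 35 mm high) has its floor's underside 62 mm below this point; the space under the bar is 50 mm high. Axes: the box's, always level.
- cork_block: Wood and cork block 120 x 30 x 30 mm lying along the box's x on the compartment floor at the +y or the -y side. Origin: centre of its underside.
- file_case: Blue file case 130 x 30 x 24 mm lying along the box's x on the compartment floor at the other side. Origin: centre of its underside.
- felt_pad: Grey felt pad 120 x 35 x 14 mm lying loose in the tray at one long side. Origin: centre of its underside.
- scraper: Scraper 150 mm long with a wooden handle, 14 mm high, lying loose in the tray at the opposite side. Origin: on its underside, 5 mm from its middle.
- glass_bowl: Green glass bowl, 120 mm across, 60 mm high, on the left of the bench. Origin: centre of its underside.
- jar: Amber jar 70 mm across, 110 mm high, on the left of the bench. Origin: centre of its underside.
- mug: White mug 80 mm across, 90 mm high, on the left of the bench. Origin: centre of its underside.
Not all that is in view belongs to the job. What is meant by the stone is not red, and is the larger of those in its own colour.

How it is judged:
On the way, in this order (a step that is already met when the one before it is completed fails the run):
1. the stone lies on its side on the bench, let go (angle between stone's own z axis and vertical between 1.5 and 1.64 rad and height (world z) of stone_middle below 0.024 m and horizontal distance between stone_middle and bay above 0.13 m and contact force between stone and the fingers below 0.1 N and linear speed of stone below 0.03 m/s), for 0.2 s.
2. the tray is open on its rest (value of joint tray_arm above 2.1 rad), for 0.2 s.
3. the stone lies on the compartment floor between the two stored things, let go (angle between stone's own z axis and vertical between 1.5 and 1.64 rad and z of stone_middle in the frame of bay below 0.026 m and y of stone_middle in the frame of bay between -0.045 and 0.045 m and x of stone_middle in the frame of bay between -0.03 and 0.03 m and angle between the z axis of stone and the x axis of box, either way round below 0.2 rad and contact force between stone and the fingers below 0.1 N), for 0.2 s.
At the end, for the whole second after the job is handed in: The stone lies still on the compartment floor, along the box's x within 0.2 rad, within 30 mm (x) and 45 mm (y) of its centre; cork block and file case moved under 30 mm; tray shut (under 0.04 rad), pad and scraper in it (moved under 60 mm) (angle between stone's own z axis and vertical between 1.5 and 1.64 rad and z of stone_middle in the frame of bay below 0.026 m and y of stone_middle in the frame of bay between -0.045 and 0.045 m and x of stone_middle in the frame of bay between -0.03 and 0.03 m and angle between the z axis of stone and the x axis of box, either way round below 0.2 rad and value of joint tray_arm below 0.04 rad and linear speed of stone below 0.02 m/s and distance of each of cork_block, file_case from where it was at the start of the episode below 0.03 m and distance of each of felt_pad, scraper from where it was at the start of the episode below 0.06 m); the robot touches nothing.
It fails at once if the stone topples or is spun round (faster than 7 rad/s) (angular speed of stone above 7 rad/s).
It fails at once if the stone is dropped into the compartment (faster than 0.5 m/s inside it) (horizontal distance between stone_middle and bay below 0.09 m and z of stone_middle in the frame of bay below 0.085 m and linear speed of stone above 0.5 m/s).
It fails at once if the tray is dropped or flung (faster than 3 rad/s) (velocity of joint tray_arm above 3 rad/s or velocity of joint tray_arm below -3 rad/s).
It fails at once if the bowl, jar or mug is disturbed (moved over 30 mm) (distance of any of glass_bowl, jar, mug from where it was at the start of the episode above 0.03 m).
It also fails if it takes over 72 s, if anything falls off the work surface, if the arm or the gripper's body presses on something with over 40 N, if the wrist force passes 120 N, or if a joint passes its speed limit or range.

### The arm

A 6-joint arm with a two-finger parallel gripper is mounted at the origin on the work surface. World frame = base frame: x ahead of the robot, y to its left, z up, the work surface at z = 0. Lengths are in m, angles in rad, forces in N, time in s.
With the tool pointing down it reaches from about 0.35 to 0.725 m from the base axis. Payload 4.3 kg.
Tool frame: the origin (TCP) lies between the finger pads; the fingertips stand r.nose_length ahead of it and the grasp point (between the pads) is the TCP (r.nose_length is the distance from the TCP to the fingertips, in m); z points along the fingers, y is the direction in which the jaws open and shut (so a half turn about z gives the same grasp; the last joint's range is limited). The gripper opens to 85 mm and grips with 20 to 120 N. Pads are 22 mm wide; open, the fingers measure 114 mm over their backs; the gripper's body (76 mm by 85 mm) begins 54 mm behind the grasp point. The pads swing forward as they close: fully open they stand 13 mm farther back than shut.
Start: joints at [-1.424, 0.377, 0.081, 1.274, 0, 1.46], TCP at [0.146, -0.556, 0.25] pointing down, gripper open.
Joint ranges: [-2.72, 2.72], [-0.84, 1.66], [-1.02, 1.22], [-1.77, 2.12], [-1.37, 1.28], [-3.14, 3.14]. Speed limits (rad/s): [2.57, 2.57, 3.14, 3.14, 3.14, 3.14].

### API

Orientations are given as [roll, pitch, yaw] about the fixed x, y, z axes, in that order (R = Rz(yaw) Ry(pitch) Rx(roll)).
In Python, from rig import r gives the robot as it stands. The module is installed in compiled form; this text tells all that it offers.
- The arm moves only by the tool apply_moves, never from a script. Its argument "moves" is a list of rows, each an object of numbers: "dx", "dy", "dz": the shift along the tool's x, y, z in mm; "rx", "ry", "rz": the turn, a rotation vector about the tool's x, y, z in degrees. In form: [{"dx": .., "dy": .., "dz": .., "rx": .., "ry": .., "rz": ..}, ...]. A call has 1 to 20 rows; each row shifts and turns the pose as measured when the row begins, along the tool's axes as they then stand; what a row does not reach is not made up. A row lasts 1/12 s, in which the tool goes at most 41.7 mm and 7.16 degrees, less where a joint would pass 70% of its speed; a pose out of reach is approached as far as the arm can. A call with a gripper value outside its range is refused whole. "gripper" is the opening, from 0 (shut) to 1 (fully open), set as the call begins (left out, the last holds). The fingers move at their own pace and stop on an object; "squeeze" is the grip in N (left out, the last holds). Time passes only in rows, so rows that do not move let the fingers close. It gives the time, the measured TCP pose, the force and the opening at its end, in the units of the state.
- r.get_state(): the state, without advancing time (a new reading comes with each control period).
- r.grab_frame(name): name is "scene" or "top" or "wrist"; returns the picture (384x512x3 uint8, red, green, blue); there is no depth.
- r.camera_model(name): a dict with "camera_matrix" (3x3 intrinsics, pixels), "R" (3x3) and "t" (3): a world point X has camera coordinates R X + t; the wrist camera has in their place "T_tool_cam" (4x4, takes a point from camera to tool coordinates, whose origin is the TCP and whose axes are the flange's). Camera axes: x right, y down, z forward; pixel columns grow to the right and rows downward; lengths in m; the calibration is good to about 2 mm. A picture is of the moment at which its call begins: read the wrist's pose just before it. camera_model takes no time and is no camera call.
- r.job_done(): hands the job in, once; it reports no verdict.
Trained networks look in the newest picture that a camera, given by its name, has taken for a name from the list of things; names that differ only in an ending like _2 or _b are one class to them, and where a whole thing is asked for, a point or a joint stands for the part that bears it (a point fixed in the world has none). Each returns a list of dicts, best first, with "conf" (0 to 1); they miss things now and then, are a little off and sometimes report something else, mostly with a low value. They report only what shows in the picture. A call takes as long as a camera call. They do not tell look-alikes from the thing itself.
- r.spot_in(camera, name): "bbox" ([left, top, width, height] in pixels, round what is visible of it).
- r.landmark_of(camera, name): "pixel" ([column, row] in pixels: a listed point, or the origin of a listed thing).
The state is a dict: "time_s": time; "qpos": joint angles; "joint_velocities": joint speeds; "tau": joint torques, N m; "position": TCP position; "orientation": TCP orientation; "contact_force": force on the tool from outside, world axes, zero at the start; "torque": the same for the moment, N m; "grip_width": finger opening in m.
Only numpy, scipy, OpenCV 4.12 (cv2) and the standard library are available. Lean on these libraries where they do the work, as an engineer would, in place of code of your own. Each camera call takes 0.05 s, during which the arm holds its last target.

## Working session

There is one attempt and no reset: what is moved stays moved. The work goes in short steps, Python scripts to look and compute and a tool call to move; the robot and the scene stay as the last step left them, time stands still between calls to the robot, and variables do not carry over. Pictures are saved under pics/ and viewed, and the job is handed in when it is done.

Besides the shell and the picture viewer there is one more tool, called by a JSON object that holds its "fn" and its "kwargs", one argument or row to a line. apply_moves: Moves the arm, as the interface text tells. Its arguments: {"type":"object","properties":{"moves":{"type":"array","items":{"type":"object","properties":{"dx":{"type":"number"},"dy":{"type":"number"},"dz":{"type":"number"},"rx":{"type":"number"},"ry":{"type":"number"},"rz":{"type":"number"}}}},"gripper":{"type":"number"},"squeeze":{"type":"number"}},"required":["moves"]}

```bash
mkdir -p pics; ls; cat > h.py <<'E'
import numpy as np, cv2
from rig import r
from scipy.spatial.transform import Rotation as Ro
def save(cam,name):
    im=r.grab_frame(cam); cv2.imwrite(f'pics/{name}.png',im[:,:,::-1]); return im
E
python3 - <<'E'
from h import *
s=r.get_state(); print(s, r.nose_length)
for c in ['scene','top','wrist']:
    save(c,c+'0'); print(c,r.camera_model(c))
    for n in ['stone','stone_middle','box','bay','tray_handle','felt_pad','scraper','glass_bowl','jar','mug','cork_block','file_case']:
        try: print(n,[(np.round(d['pixel']),round(d['conf'],2)) for d in r.landmark_of(c,n)][:3])
        except Exception as e: print(n,e)
print(r.get_state()['time_s'])
E
```

```text
pics
{'time_s': 0.0, 'qpos': array([-1.42426959e+00,  3.78107818e-01,  7.96457969e-02,  1.27438146e+00,
       -2.36327921e-06,  1.46051212e+00]), 'joint_velocities': array([-0.00067736,  0.00099969,  0.00080279,  0.00125994, -0.00037509,
        0.00050971]), 'tau': array([-1.43961293e-03, -4.63602448e+01,  2.69877058e+01,  2.06769258e-02,
       -2.23485113e-04,  1.35155055e-06]), 'position': array([ 0.14597413, -0.55554061,  0.24934298]), 'orientation': array([-3.13955768e+00, -2.22961949e-04,  2.56810713e-01]), 'contact_force': array([-0.06194354,  0.14287937, -0.89246122]), 'torque': array([ 0.0083329 ,  0.00389804, -0.03391508]), 'grip_width': 0.08511223348740146} 0.019
scene {'camera_matrix': array([[364.85110731,   0.        , 255.97167159],
       [  0.        , 364.85110731, 195.17255967],
       [  0.        ,   0.        ,   1.        ]]), 'R': array([[ 0.81062974,  0.58555248, -0.00277748],
       [ 0.42562993, -0.59247973, -0.68396413],
       [-0.40214249,  0.55325949, -0.72951035]]), 't': array([-0.41069098, -0.10195089,  1.31482071])}
stone [(array([176., 364.]), 0.7
[... 1295 characters left out ...]
]
cork_block []
file_case []
wrist {'camera_matrix': array([[308.05974214,   0.        , 260.39153469],
       [  0.        , 308.05974214, 194.27461252],
       [  0.        ,   0.        ,   1.        ]]), 'T_tool_cam': array([[ 7.14435203e-04, -9.46192596e-01, -3.23603247e-01,
         8.36089116e-02],
       [ 9.99999612e-01,  8.42693112e-04, -2.56224431e-04,
        -1.02643612e-04],
       [ 5.15135886e-04, -3.23602938e-01,  9.46192831e-01,
        -1.22788594e-01],
       [ 0.00000000e+00,  0.00000000e+00,  0.00000000e+00,
         1.00000000e+00]])}
stone []
stone_middle []
box []
bay []
tray_handle []
felt_pad []
scraper []
glass_bowl []
jar []
mug []
cork_block []
file_case []
1.95
```

```bash
python3 - <<'E'
import cv2
a=cv2.imread('pics/scene0.png'); cv2.imwrite('pics/scene0c.png',cv2.resize(a[100:384,130:390],None,fx=2.1,fy=2.1))
a=cv2.imread('pics/top0.png'); cv2.imwrite('pics/top0c.png',cv2.resize(a[110:290,110:420],None,fx=2.5,fy=2.5,interpolation=cv2.INTER_CUBIC))
E
```

```text
(no output)
```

View pics/scene0.png

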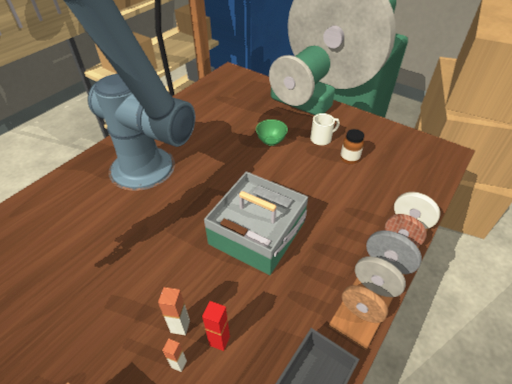

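```bash
sleep 0
```

```text
(no output)
```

View pics/top0c.png

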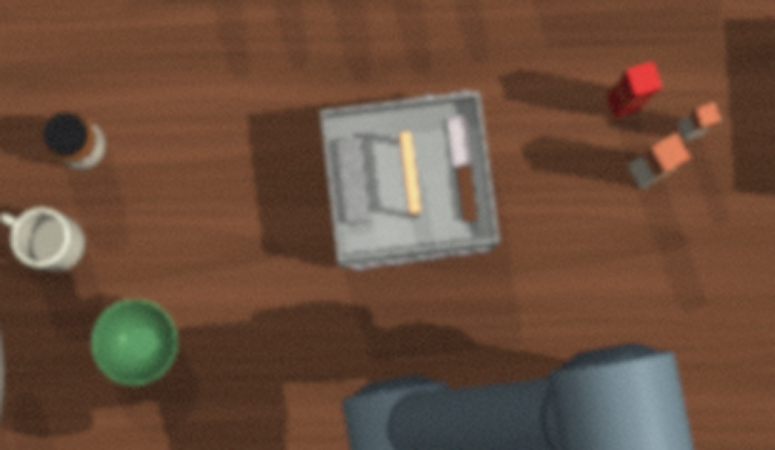

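View pics/scene0c.png

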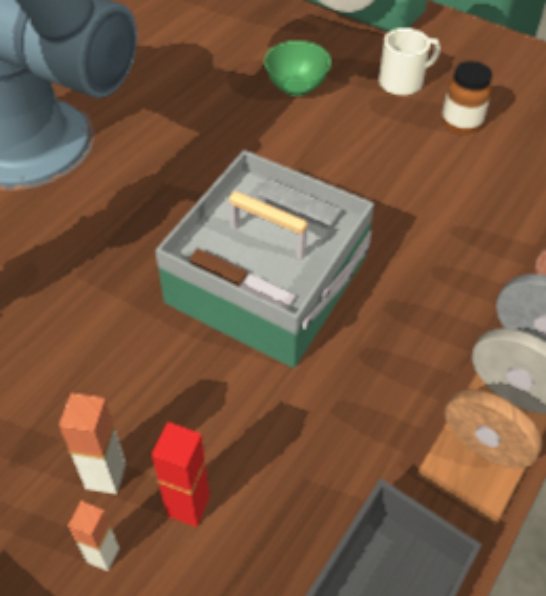

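The picture shows the large orange/grey stone at scene (175,312), with a small look-alike at (175,355) and a red one at (216,326). The box is in the centre, with the scraper on the −y side and the pad on the +y side. Next I'll triangulate.

```bash
cat >> h.py <<'E'
S=r.camera_model('scene'); T=r.camera_model('top'); W=r.camera_model('wrist')
def P(c): return c['camera_matrix']@np.c_[c['R'],c['t']]
def wristcam(pos,rpy):
    M=np.eye(4); M[:3,:3]=Ro.from_euler('xyz',rpy).as_matrix(); M[:3,3]=pos
    C=np.linalg.inv(M@W['T_tool_cam']); return dict(camera_matrix=W['camera_matrix'],R=C[:3,:3],t=C[:3,3])
def tri(obs):
    A=[]
    for c,p in obs:
        p_=P(c); A+= [p[0]*p_[2]-p_[0], p[1]*p_[2]-p_[1]]
    X=np.linalg.svd(np.array(A))[2][-1]; X=X[:3]/X[3]
    e=[np.round(proj(c,X)-p,1).tolist() for c,p in obs]
    return X.round(4),e
def proj(c,X):
    v=c['camera_matrix']@(c['R']@np.asarray(X,float)+c['t']); return v[:2]/v[2]
def atz(c,p,z):
    d=c['R'].T@np.linalg.inv(c['camera_matrix'])@np.array([p[0],p[1],1.]); o=-c['R'].T@c['t']
    return (o+d*(z-o[2])/d[2]).round(4)
E
python3 - <<'E'
from h import *
for n,a,b in [('stone mid',(173,309),(373,172)),('handle',(257,202),(269,179)),('box',(255,232),(274,184)),('scraper',(245,231),(295,179)),('pad',(275,198),(251,185)),('bowl',(272,144),(167,248)),('jar',(349,155),(141,167)),('mug',(320,138),(133,209)),('small',(175,354),(389,159)),('red mid',(218,326),(365,147))]:
    print(n,tri([(S,a),(T,b)]))
# stone corners: top crop scale 2.5 offset(110,110)
for p in [(672,133),(690,150),(664,170),(650,153)]: print('stonetop', atz(T,(p[0]/2.5+110,p[1]/2.5+110),.16))
for p in [(406,133),(415,213)]: print('handle', atz(T,(p[0]/2.5+110,p[1]/2.5+110),.15))
for p in [(322,110),(479,93),(497,243),(342,267)]: print('rim', atz(T,(p[0]/2.5+110,p[1]/2.5+110),.117))
E
```

```text
stone mid (array([ 0.5297, -0.3476,  0.102 ]), [[2.1, -0.4], [0.7, 0.4]])
handle (array([0.5096, 0.0136, 0.13  ]), [[2.6, -0.4], [0.8, 0.8]])
box (array([ 0.511 , -0.0048,  0.0119]), [[1.2, -0.2], [0.4, 0.4]])
scraper (array([ 0.5178, -0.0734,  0.0924]), [[-1.5, 0.2], [-0.5, -0.5]])
pad (array([0.5056, 0.0829, 0.0793]), [[-3.3, 0.4], [-1.0, -1.2]])
bowl (array([ 0.2928,  0.3966, -0.018 ]), [[-1.0, 0.1], [-0.4, -0.5]])
jar (array([0.5862, 0.4817, 0.0146]), [[1.7, -0.2], [0.5, 0.8]])
mug (array([0.4377, 0.5169, 0.0012]), [[-0.8, 0.1], [-0.3, -0.4]])
small (array([ 0.5842, -0.4144,  0.0595]), [[-0.4, 0.1], [-0.1, -0.1]])
red mid (array([ 0.6262, -0.3226,  0.0888]), [[-3.1, 0.5], [-0.8, -0.7]])
stonetop [ 0.5509 -0.353   0.16  ]
stonetop [ 0.5271 -0.3757  0.16  ]
stonetop [ 0.501  -0.3395  0.16  ]
stonetop [ 0.5245 -0.3221  0.16  ]
handle [0.5632 0.0036 0.15  ]
handle [ 0.4536 -0.0052  0.15  ]
rim [0.6054 0.1182 0.117 ]
rim [ 0.623  -0.1002  0.117 ]
rim [ 0.4134 -0.1168  0.117 ]
rim [0.3864 0.0957 0.117 ]
```

```bash
python3 - <<'E'
import cv2
a=cv2.imread('pics/scene0.png'); cv2.imwrite('pics/sc_box.png',cv2.resize(a[165:280,195:320],None,fx=5,fy=5,interpolation=cv2.INTER_CUBIC))
E
```

```text
(no output)
```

View pics/sc_box.png

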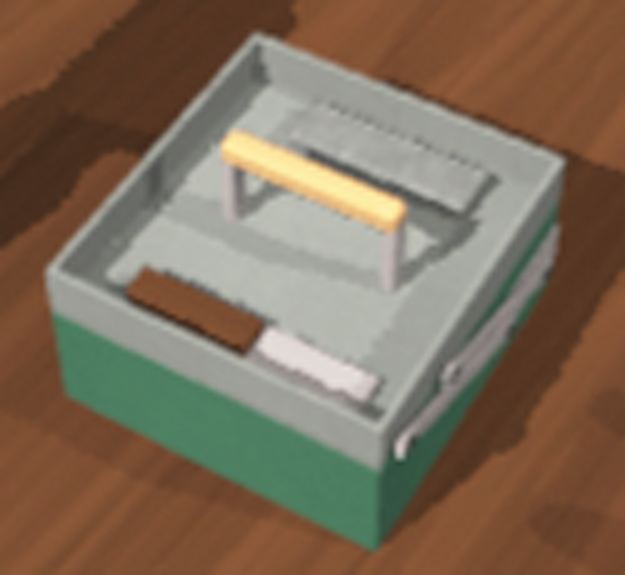

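```bash
cat >> h.py <<'E'
import json
def Rt(az,tilt,rollx=0):
    """tool down with tool x at azimuth az(deg), then tilted by tilt deg about tool y (z toward x)"""
    return Ro.from_euler('z',az,degrees=True)*Ro.from_euler('x',180,degrees=True)*Ro.from_euler('y',tilt,degrees=True)
def plan(pos,R,n=None,vmax=35,wmax=6.0):
    s=r.get_state(); p0=s['position']; R0=Ro.from_euler('xyz',s['orientation'])
    d=np.array(pos)-p0; w=(R0.inv()*R).as_rotvec(degrees=True)
    L=np.linalg.norm(d)*1000; A=np.linalg.norm(w)
    if n is None: n=max(1,int(np.ceil(max(L/vmax,A/wmax))))
    rows=[]
    for k in range(n):
        Rk=R0*Ro.from_rotvec(w*k/n,degrees=True)
        t=Rk.inv().apply(d/n)*1000
        rows.append([round(float(x),1) for x in np.r_[t,w/n]])
    print('n',n,'L',round(L,1),'A',round(A,1))
    print(json.dumps([dict((k,v) for k,v in zip(['dx','dy','dz','rx','ry','rz'],q) if abs(v)>0.05) for q in rows]))
def st():
    s=r.get_state(); print('t',round(s['time_s'],2),'p',s['position'].round(4),'rpy',s['orientation'].round(3),'F',s['contact_force'].round(1),'w',round(s['grip_width'],4),'q',s['qpos'].round(3)); return s
E
python3 - <<'E'
from h import *
plan([.37,-.46,.21],Rt(36,50))
E
```

```text
n 10 L 247.0 A 54.1
[{"dx": 24.1, "dy": -3.6, "dz": 4.0, "rx": 0.9, "ry": 4.9, "rz": -2.0}, {"dx": 23.8, "dy": -2.7, "dz": 6.1, "rx": 0.9, "ry": 4.9, "rz": -2.0}, {"dx": 23.2, "dy": -1.8, "dz": 8.2, "rx": 0.9, "ry": 4.9, "rz": -2.0}, {"dx": 22.5, "dy": -0.8, "dz": 10.2, "rx": 0.9, "ry": 4.9, "rz": -2.0}, {"dx": 21.5, "dy": 0.1, "dz": 12.1, "rx": 0.9, "ry": 4.9, "rz": -2.0}, {"dx": 20.4, "dy": 1.1, "dz": 13.9, "rx": 0.9, "ry": 4.9, "rz": -2.0}, {"dx": 19.1, "dy": 2.0, "dz": 15.6, "rx": 0.9, "ry": 4.9, "rz": -2.0}, {"dx": 17.6, "dy": 2.9, "dz": 17.1, "rx": 0.9, "ry": 4.9, "rz": -2.0}, {"dx": 15.9, "dy": 3.8, "dz": 18.5, "rx": 0.9, "ry": 4.9, "rz": -2.0}, {"dx": 14.1, "dy": 4.6, "dz": 19.7, "rx": 0.9, "ry": 4.9, "rz": -2.0}]
```

{"fn": "apply_moves", "kwargs": {
  "moves": [
    {"dx": 24, "dy": -4, "dz": 4, "rx": 1, "ry": 5, "rz": -2},
    {"dx": 24, "dy": -3, "dz": 6, "rx": 1, "ry": 5, "rz": -2},
    {"dx": 23, "dy": -2, "dz": 8, "rx": 1, "ry": 5, "rz": -2},
    {"dx": 22, "dy": -1, "dz": 10, "rx": 1, "ry": 5, "rz": -2},
    {"dx": 21, "dy": 0, "dz": 12, "rx": 1, "ry": 5, "rz": -2},
    {"dx": 20, "dy": 1, "dz": 14, "rx": 1, "ry": 5, "rz": -2},
    {"dx": 19, "dy": 2, "dz": 15, "rx": 1, "ry": 5, "rz": -2},
    {"dx": 17, "dy": 3, "dz": 17, "rx": 1, "ry": 5, "rz": -2},
    {"dx": 16, "dy": 4, "dz": 18, "rx": 1, "ry": 5, "rz": -2},
    {"dx": 14, "dy": 5, "dz": 20, "rx": 1, "ry": 5, "rz": -2},
    {},
    {}
  ],
  "gripper": 0.75
}}

```text
$.moves[10]: bad value
```

```bash
python3 - <<'E'
from h import *
st(); save('wrist','w1')
for n in ['stone','stone_middle']: print(n,[(np.round(d['pixel']),round(d['conf'],2)) for d in r.landmark_of('wrist',n)])
E
```

```text
t 1.95 p [ 0.1461 -0.5562  0.2503] rpy [3.142 0.    0.257] F [ 0.6  0.4 -0. ] w 0.0855 q [-1.424  0.377  0.081  1.274 -0.     1.461]
stone []
stone_middle []
```

View pics/w1.png

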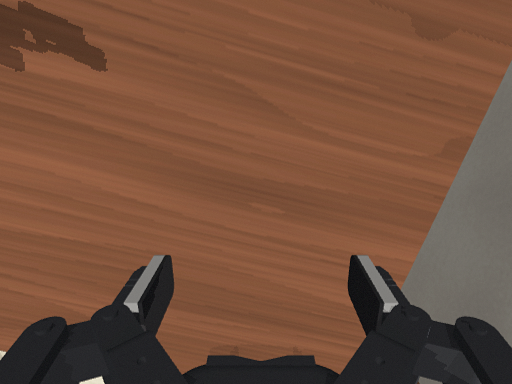

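Empty rows were refused, so the arm hasn't moved and the wrist camera sees only bench.

{"fn": "apply_moves", "kwargs": {
  "moves": [
    {"dx": 24, "dy": -4, "dz": 4, "rx": 1, "ry": 5, "rz": -2},
    {"dx": 24, "dy": -3, "dz": 6, "rx": 1, "ry": 5, "rz": -2},
    {"dx": 23, "dy": -2, "dz": 8, "rx": 1, "ry": 5, "rz": -2},
    {"dx": 22, "dy": -1, "dz": 10, "rx": 1, "ry": 5, "rz": -2},
    {"dx": 21, "dy": 0, "dz": 12, "rx": 1, "ry": 5, "rz": -2},
    {"dx": 20, "dy": 1, "dz": 14, "rx": 1, "ry": 5, "rz": -2},
    {"dx": 19, "dy": 2, "dz": 15, "rx": 1, "ry": 5, "rz": -2},
    {"dx": 17, "dy": 3, "dz": 17, "rx": 1, "ry": 5, "rz": -2},
    {"dx": 16, "dy": 4, "dz": 18, "rx": 1, "ry": 5, "rz": -2},
    {"dx": 14, "dy": 5, "dz": 20, "rx": 1, "ry": 5, "rz": -2},
    {"dx": 0},
    {"dx": 0}
  ],
  "gripper": 0.75
}}

```text
$.moves[10]: bad value
```

```bash
python3 - <<'E'
from h import *
st(); save('wrist','w2')
for n in ['stone','stone_middle']: print(n,[(np.round(d['pixel']),round(d['conf'],2)) for d in r.landmark_of('wrist',n)])
E
```

```text
t 2.1 p [ 0.146  -0.5562  0.2503] rpy [3.142 0.    0.257] F [ 0.5 -0.5  0.3] w 0.0853 q [-1.424  0.377  0.081  1.274 -0.     1.461]
stone []
stone_middle []
```

View pics/w2.png

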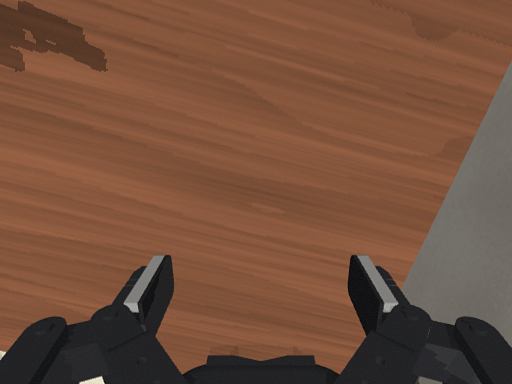

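{"fn": "apply_moves", "kwargs": {
  "moves": [
    {"dx": 24, "dy": -4, "dz": 4, "rx": 1, "ry": 5, "rz": -2},
    {"dx": 24, "dy": -3, "dz": 6, "rx": 1, "ry": 5, "rz": -2},
    {"dx": 23, "dy": -2, "dz": 8, "rx": 1, "ry": 5, "rz": -2},
    {"dx": 22, "dy": -1, "dz": 10, "rx": 1, "ry": 5, "rz": -2},
    {"dx": 21, "dy": 0, "dz": 12, "rx": 1, "ry": 5, "rz": -2},
    {"dx": 20, "dy": 1, "dz": 14, "rx": 1, "ry": 5, "rz": -2},
    {"dx": 19, "dy": 2, "dz": 15, "rx": 1, "ry": 5, "rz": -2},
    {"dx": 17, "dy": 3, "dz": 17, "rx": 1, "ry": 5, "rz": -2},
    {"dx": 16, "dy": 4, "dz": 18, "rx": 1, "ry": 5, "rz": -2},
    {"dx": 14, "dy": 5, "dz": 20, "rx": 1, "ry": 5, "rz": -2},
    {"dx": 0, "dy": 0, "dz": 0, "rx": 0, "ry": 0, "rz": 0}
  ],
  "gripper": 0.75
}}

```text
time_s: 3.17
position: [0.3767, -0.4582, 0.218]
orientation: [3.123, -0.919, 0.662]
contact_force: [-0.4, 0.1, -1.0]
grip_width: 0.0641
```

```bash
python3 - <<'E'
from h import *
st(); save('wrist','w3')
for n in ['stone','stone_middle']: print(n,[(np.round(d['pixel']),round(d['conf'],2)) for d in r.landmark_of('wrist',n)])
E
```

```text
t 3.17 p [ 0.3767 -0.4582  0.218 ] rpy [ 3.123 -0.919  0.662] F [-0.4  0.1 -1. ] w 0.0641 q [-1.363  0.697  0.182  1.557  0.807  0.908]
stone [(array([322., 192.]), 0.89), (array([259., 198.]), 0.79), (array([285., 148.]), 0.78)]
stone_middle [(array([263., 161.]), 0.91), (array([286., 107.]), 0.8), (array([41., 39.]), 0.49)]
```

View pics/w3.png

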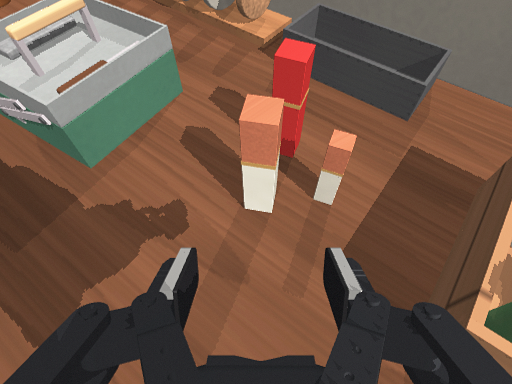

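The stone is straight ahead: its top is near (262,104), the band at (260,165) and the base at (259,205). The red one is behind at (290,95) and the small one at (333,165). I'll fit its pose from the corners.

```bash
python3 - <<'E'
import cv2
a=cv2.imread('pics/w3.png'); cv2.imwrite('pics/w3c.png',cv2.resize(a[85:225,220:360],None,fx=4.2,fy=4.2,interpolation=cv2.INTER_CUBIC))
E
```

```text
(no output)
```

View pics/w3c.png

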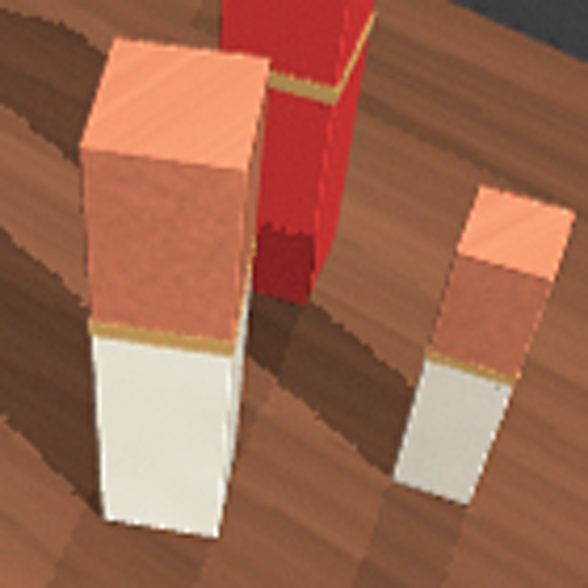

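```bash
python3 - <<'E'
from h import *
from scipy.optimize import least_squares
s=st(); c=wristcam(s['position'],s['orientation'])
im=np.array([(82,148),(248,168),(270,60),(118,40),(104,519),(218,536)])/4.2+[220,85]
def model(q):
    x,y,a,zo=q; f=np.array([np.cos(a),np.sin(a)]); l=np.array([-f[1],f[0]]);h=.019
    # front = nearest to camera (-f)
    C=[-f*h+l*h,-f*h-l*h,f*h-l*h,f*h+l*h]
    pts=[np.r_[[x,y]+k,.16+zo] for k in C]+[np.r_[[x,y]+k,zo] for k in C[:2]]
    return np.array([proj(c,p) for p in pts])
for fz in (0,1):
    f=lambda q:(model(np.r_[q[:3],q[3]*fz])-im).ravel()
    o=least_squares(f,[.527,-.348,.6,0],x_scale=[.01,.01,.1,.01]); print(o.x.round(4),np.degrees(o.x[2]),f(o.x).round(1))
E
```

```text
t 3.32 p [ 0.3753 -0.4608  0.2218] rpy [ 3.111 -0.911  0.669] F [-0.7  0.1  0.6] w 0.0642 q [-1.365  0.689  0.185  1.555  0.804  0.912]
[ 0.5251 -0.3525  0.4764  0.    ] 27.29452963813027 [ 0.   0.2  0.8  0.8  0.7 -0.3 -0.8 -0.4 -0.8 -0.4 -0.4 -0.2]
[ 0.5255 -0.3521  0.4765 -0.0006] 27.303208738420803 [ 0.1  0.2  0.8  0.9  0.6 -0.2 -0.7 -0.3 -0.7 -0.6 -0.5 -0.3]
```

```bash
python3 - <<'E'
from h import *
from scipy.optimize import least_squares
c=wristcam([.3767,-.4582,.218],[3.123,-.919,.662])
im=np.array([(82,148),(248,168),(270,60),(118,40),(104,519),(218,536)])/4.2+[220,85]
def model(q):
    x,y,a,zo=q; f=np.array([np.cos(a),np.sin(a)]); l=np.array([-f[1],f[0]]);h=.019
    C=[-f*h+l*h,-f*h-l*h,f*h-l*h,f*h+l*h]
    pts=[np.r_[[x,y]+k,.16+zo] for k in C]+[np.r_[[x,y]+k,zo] for k in C[:2]]
    return np.array([proj(c,p) for p in pts])
for fz in (0,1):
    f=lambda q:(model(np.r_[q[:3],q[3]*fz])-im).ravel()
    o=least_squares(f,[.527,-.348,.6,0],x_scale=[.01,.01,.1,.01]); print(o.x.round(4),np.degrees(o.x[2]),f(o.x).round(1))
a=27
d=Rt(a,65).as_matrix()[:,2]; print(d)
print('pre',np.array([.525,-.35,.092])-.11*d)
plan(np.array([.525,-.35,.092])-.11*d,Rt(a,65))
E
```

```text
[ 0.5245 -0.3497  0.4685  0.    ] 26.843243131365256 [-0.6 -0.4  0.6  0.4  0.9 -0.8 -0.9 -0.9 -0.3  0.6  0.2  1. ]
[ 0.528  -0.3472  0.4698 -0.0043] 26.915857502818735 [-0.1 -0.   0.2  0.6  0.4 -0.1 -0.6 -0.1 -0.  -0.4  0.1 -0.1]
[ 0.80752615  0.41145513 -0.42261826]
pre [ 0.43617212 -0.39526006  0.13848801]
n 4 L 122.3 A 16.1
[{"dx": -2.9, "dy": -4.4, "dz": 30.1, "rx": -2.0, "ry": 3.2, "rz": 1.5}, {"dx": -4.7, "dy": -5.3, "dz": 29.7, "rx": -2.0, "ry": 3.2, "rz": 1.5}, {"dx": -6.5, "dy": -6.2, "dz": 29.2, "rx": -2.0, "ry": 3.2, "rz": 1.5}, {"dx": -8.2, "dy": -7.0, "dz": 28.6, "rx": -2.0, "ry": 3.2, "rz": 1.5}]
```

{"fn": "apply_moves", "kwargs": {
  "moves": [
    {"dx": -3, "dy": -4, "dz": 30, "rx": -2, "ry": 3.2, "rz": 1.5},
    {"dx": -5, "dy": -5, "dz": 30, "rx": -2, "ry": 3.2, "rz": 1.5},
    {"dx": -6, "dy": -6, "dz": 29, "rx": -2, "ry": 3.2, "rz": 1.5},
    {"dx": -8, "dy": -7, "dz": 28, "rx": -2, "ry": 3.2, "rz": 1.5},
    {"dx": 0, "dy": 0, "dz": 0, "rx": 0, "ry": 0, "rz": 0},
    {"dx": 0, "dy": 0, "dz": 0, "rx": 0, "ry": 0, "rz": 0}
  ]
}}

```text
time_s: 3.82
position: [0.4361, -0.4021, 0.1454]
orientation: [3.081, -1.132, 0.512]
contact_force: [-0.1, -1.3, 1.5]
grip_width: 0.0642
```

```bash
python3 - <<'E'
from h import *
st(); save('wrist','w4'); st()
d=Rt(27,65).as_matrix()[:,2]
plan(np.array([.526,-.3488,.092])-.008*d,Rt(27,65),vmax=20)
E
```

```text
t 3.82 p [ 0.4361 -0.4021  0.1454] rpy [ 3.081 -1.132  0.512] F [-0.1 -1.3  1.5] w 0.0642 q [-1.32   0.662 -0.239  1.06   1.095  1.109]
t 3.87 p [ 0.4359 -0.4018  0.1451] rpy [ 3.085 -1.131  0.509] F [0.7 0.4 0.2] w 0.0639 q [-1.32   0.662 -0.239  1.061  1.093  1.109]
n 6 L 109.3 A 1.6
[{"dx": -0.6, "dy": -1.5, "dz": 18.1, "rx": 0.2, "rz": 0.2}, {"dx": -0.6, "dy": -1.4, "dz": 18.1, "rx": 0.2, "rz": 0.2}, {"dx": -0.6, "dy": -1.3, "dz": 18.2, "rx": 0.2, "rz": 0.2}, {"dx": -0.6, "dy": -1.3, "dz": 18.2, "rx": 0.2, "rz": 0.2}, {"dx": -0.6, "dy": -1.2, "dz": 18.2, "rx": 0.2, "rz": 0.2}, {"dx": -0.7, "dy": -1.1, "dz": 18.2, "rx": 0.2, "rz": 0.2}]
```

View pics/w4.png

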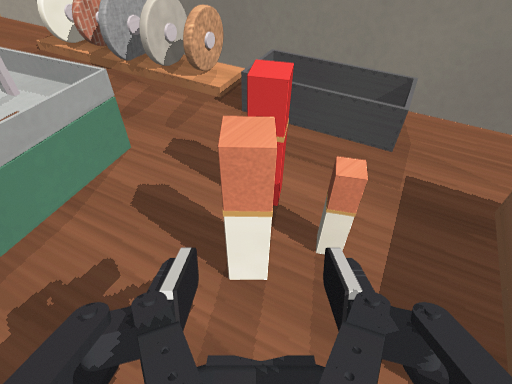

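The stone is at (248,200), slightly left of the jaw midline. The small block at (340,205) stays clear of the right finger. Advancing.

{"fn": "apply_moves", "kwargs": {
  "moves": [
    {"dx": -0.6, "dy": -1.4, "dz": 18, "rx": 0.2, "ry": 0, "rz": 0.2},
    {"dx": -0.6, "dy": -1.4, "dz": 18, "rx": 0.2, "ry": 0, "rz": 0.2},
    {"dx": -0.6, "dy": -1.3, "dz": 18, "rx": 0.2, "ry": 0, "rz": 0.2},
    {"dx": -0.6, "dy": -1.3, "dz": 18, "rx": 0.2, "ry": 0, "rz": 0.2},
    {"dx": -0.6, "dy": -1.3, "dz": 18, "rx": 0.2, "ry": 0, "rz": 0.2},
    {"dx": -0.6, "dy": -1.2, "dz": 18, "rx": 0.2, "ry": 0, "rz": 0.2},
    {"dx": 0, "dy": 0, "dz": 0, "rx": 0, "ry": 0, "rz": 0}
  ]
}}

```text
time_s: 4.45
position: [0.5239, -0.3742, 0.1106]
orientation: [3.066, -1.12, 0.526]
contact_force: [0.1, 0.5, 0.4]
grip_width: 0.064
```

```bash
python3 - <<'E'
from h import *
st(); save('wrist','w5')
d=Rt(27,65).as_matrix()[:,2]
plan(np.array([.526,-.3488,.092])-.008*d,Rt(27,65),vmax=20)
E
```

```text
t 4.45 p [ 0.5239 -0.3742  0.1106] rpy [ 3.066 -1.12   0.526] F [0.1 0.5 0.4] w 0.064 q [-1.151  0.642 -0.357  0.617  1.121  1.484]
n 2 L 28.8 A 2.3
[{"dx": -5.5, "dy": -11.6, "dz": 6.4, "rx": 0.8, "ry": 0.4, "rz": 0.7}, {"dx": -5.7, "dy": -11.5, "dz": 6.5, "rx": 0.8, "ry": 0.4, "rz": 0.7}]
```

View pics/w5.png

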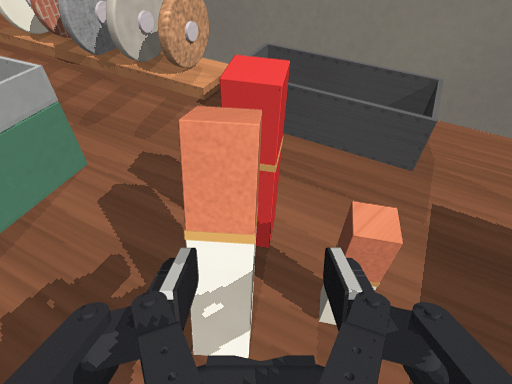

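The arm drifted about 25 mm sideways while tracking. I'll back off, re-centre, and advance in shorter steps.

{"fn": "apply_moves", "kwargs": {
  "moves": [
    {"dx": 0, "dy": 0, "dz": -20, "rx": 0.5, "ry": 0, "rz": 0.5},
    {"dx": 0, "dy": 0, "dz": -20, "rx": 0.5, "ry": 0, "rz": 0.5},
    {"dx": -5, "dy": -8, "dz": -5, "rx": 0, "ry": 0, "rz": 0},
    {"dx": -4, "dy": -8, "dz": 0, "rx": 0, "ry": 0, "rz": 0},
    {"dx": 0, "dy": -5, "dz": 0, "rx": 0, "ry": 0, "rz": 0},
    {"dx": 0, "dy": 0, "dz": 0, "rx": 0, "ry": 0, "rz": 0}
  ]
}}

```text
time_s: 5.0
position: [0.4713, -0.3883, 0.1335]
orientation: [3.068, -1.115, 0.527]
contact_force: [0.1, 0.8, -0.7]
grip_width: 0.064
```

```bash
python3 - <<'E'
from h import *
st(); save('wrist','w6')
d=Rt(27,65).as_matrix()[:,2]
plan(np.array([.526,-.3488,.092])-.05*d,Rt(27,65),vmax=20)
E
```

```text
t 5.0 p [ 0.4713 -0.3883  0.1335] rpy [ 3.068 -1.115  0.527] F [ 0.1  0.8 -0.7] w 0.064 q [-1.247  0.636 -0.295  0.883  1.101  1.263]
n 2 L 31.3 A 2.2
[{"dx": -4.4, "dy": -5.8, "dz": 13.9, "rx": 0.7, "ry": 0.5, "rz": 0.7}, {"dx": -4.6, "dy": -5.6, "dz": 13.9, "rx": 0.7, "ry": 0.5, "rz": 0.7}]
```

View pics/w6.png

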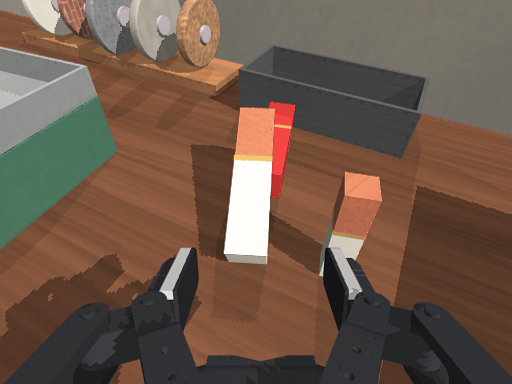

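```bash
python3 - <<'E'
from h import *
st(); save('wrist','w7'); save('scene','s7'); save('top','t7'); st()
import cv2
a=cv2.imread('pics/w7.png')[:,100:420];b=cv2.imread('pics/s7.png')[250:384,120:290];
b=cv2.resize(b,(487,384)); cv2.imwrite('pics/c7.png',np.hstack([a,b])[:, :800])
E
```

```text
t 5.05 p [ 0.4716 -0.3886  0.1336] rpy [ 3.066 -1.115  0.529] F [-0.2 -0.3  0.4] w 0.064 q [-1.247  0.637 -0.295  0.882  1.101  1.263]
t 5.2 p [ 0.4722 -0.3876  0.1329] rpy [ 3.069 -1.115  0.528] F [-0.2  0.  -0.7] w 0.0637 q [-1.245  0.638 -0.295  0.882  1.102  1.263]
```

View pics/c7.png

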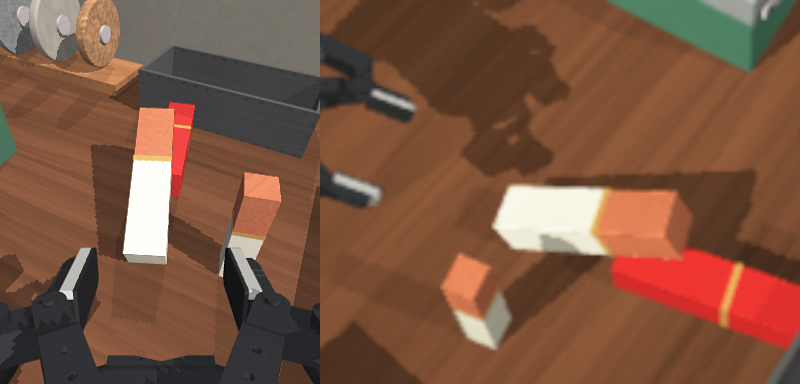

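The stone has been knocked over: the fingers must have pushed it during my drifted approach. It now lies toward the red block and may be leaning on it. I'll look closer before going on.

```bash
python3 - <<'E'
import cv2, numpy as np
a=cv2.imread('pics/t7.png')[120:220,290:430]; cv2.imwrite('pics/t7c.png',cv2.resize(a,None,fx=5,fy=5,interpolation=cv2.INTER_CUBIC))
from h import *
print(proj(T,[.526,-.3485,0]))
plan([.48,-.42,.24],Rt(27,35))
E
```

```text
[367.72181682 178.22785424]
n 5 L 112.2 A 29.0
[{"dx": 18.4, "dy": 7.2, "dz": -10.7, "rx": 0.3, "ry": -5.8, "rz": 0.2}, {"dx": 17.2, "dy": 7.0, "dz": -12.5, "rx": 0.3, "ry": -5.8, "rz": 0.2}, {"dx": 15.9, "dy": 6.9, "dz": -14.2, "rx": 0.3, "ry": -5.8, "rz": 0.2}, {"dx": 14.4, "dy": 6.8, "dz": -15.8, "rx": 0.3, "ry": -5.8, "rz": 0.2}, {"dx": 12.8, "dy": 6.6, "dz": -17.2, "rx": 0.3, "ry": -5.8, "rz": 0.2}]
```

View pics/t7c.png

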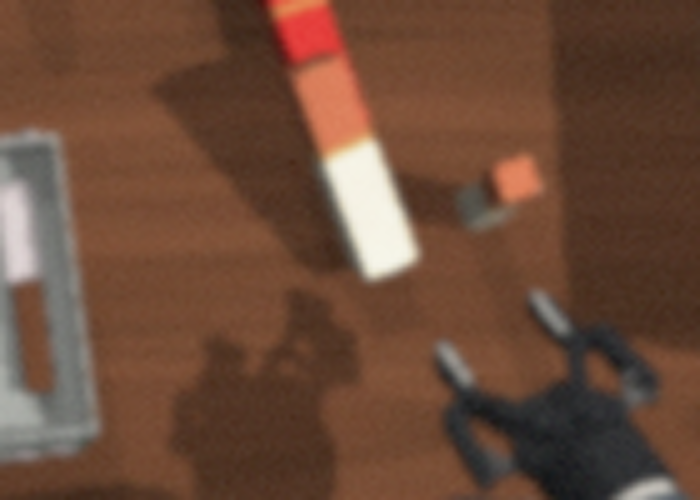

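{"fn": "apply_moves", "kwargs": {
  "moves": [
    {"dx": 18, "dy": 7, "dz": -11, "rx": 0.3, "ry": -5.8, "rz": 0.2},
    {"dx": 17, "dy": 7, "dz": -12, "rx": 0.3, "ry": -5.8, "rz": 0.2},
    {"dx": 16, "dy": 7, "dz": -14, "rx": 0.3, "ry": -5.8, "rz": 0.2},
    {"dx": 14, "dy": 7, "dz": -16, "rx": 0.3, "ry": -5.8, "rz": 0.2},
    {"dx": 13, "dy": 7, "dz": -17, "rx": 0.3, "ry": -5.8, "rz": 0.2},
    {"dx": 0, "dy": 0, "dz": 0, "rx": 0, "ry": 0, "rz": 0}
  ]
}}

```text
time_s: 5.7
position: [0.481, -0.4182, 0.2355]
orientation: [-3.123, -0.588, 0.459]
contact_force: [0.3, -0.8, 2.2]
grip_width: 0.0643
```

```bash
python3 - <<'E'
from h import *
st(); save('wrist','w8'); st()
for n in ['stone','stone_middle']: print(n,[(np.round(d['pixel']),round(d['conf'],2)) for d in r.landmark_of('wrist',n)])
E
```

```text
t 5.7 p [ 0.481  -0.4182  0.2355] rpy [-3.123 -0.588  0.459] F [ 0.3 -0.8  2.2] w 0.0643 q [-1.077  0.45   0.025  1.146  0.588  1.6  ]
t 5.75 p [ 0.4798 -0.4173  0.2325] rpy [-3.118 -0.589  0.456] F [-0.4 -0.7  0.1] w 0.0638 q [-1.078  0.452  0.02   1.143  0.589  1.599]
stone [(array([299., 197.]), 0.93), (array([229., 200.]), 0.86), (array([247., 126.]), 0.64)]
stone_middle [(array([303., 188.]), 0.79), (array([257.,  74.]), 0.68), (array([236., 133.]), 0.62)]
```

View pics/w8.png

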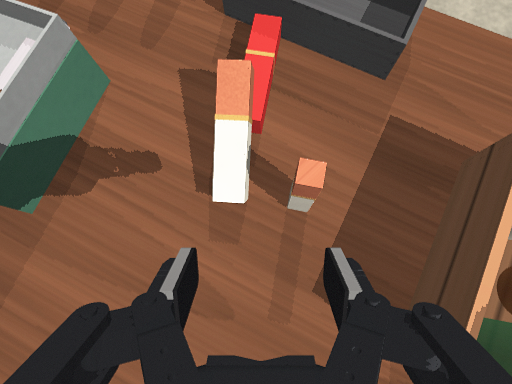

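```bash
python3 - <<'E'
import cv2
a=cv2.imread('pics/w8.png')[45:215,180:310]; cv2.imwrite('pics/w8c.png',cv2.resize(a,None,fx=4.5,fy=4.5,interpolation=cv2.INTER_CUBIC)[:600*2])
E
```

```text
(no output)
```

View pics/w8c.png

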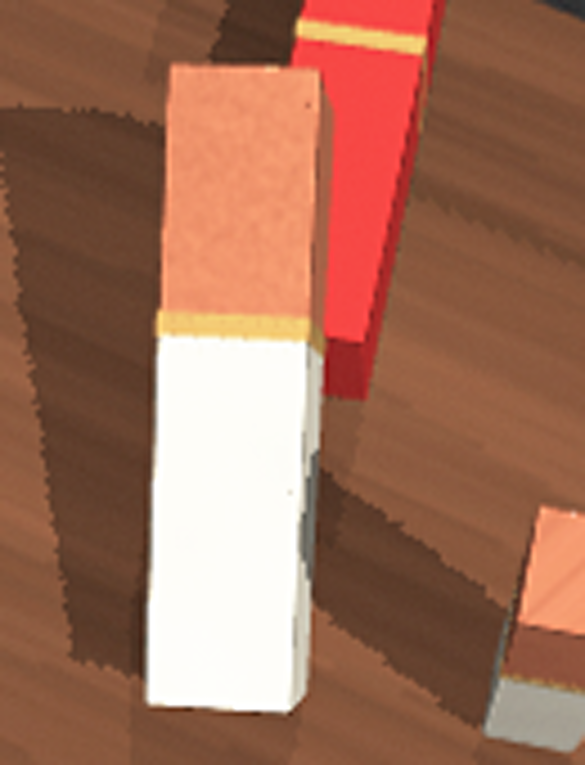

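```bash
cat > fit.py <<'E'
from h import *
from scipy.optimize import least_squares
def fit(c,px,pts,q0,free):
    # q = x,y,z of grey-end centre, yaw,pitch(up),roll(deg)
    px=np.array(px,float);pts=np.array(pts,float);q0=np.array(q0,float);sc=np.array([.01,.01,.01,5,5,5])
    def full(v): q=q0.copy(); q[free]=v; return q
    def f(v):
        q=full(v); R=Ro.from_euler('ZYX',[q[3],-q[4],q[5]],degrees=True)
        X=R.apply(pts)+q[:3]
        return np.concatenate([proj(c,x) for x in X])-px.ravel()
    o=least_squares(f,q0[free],x_scale=sc[free]); return full(o.x),o.fun
E
python3 - <<'E'
from fit import *
c=wristcam([.481,-.4182,.2355],[-3.123,-.588,.459])
px=np.array([(147,704),(290,712),(170,65),(322,70),(157,327),(313,337)])/4.5+[180,45]
h=.019
pts=[(0,h,h),(0,-h,h),(.16,h,h),(.16,-h,h),(.096,h,h),(.096,-h,h)]
for free in ([0,1,3,4],[0,1,2,3,4],[0,1,2,3,4,5]):
    q,e=fit(c,px,pts,[.52,-.34,.02,25,10,0],free); print(q.round(4),e.round(1))
E
```

```text
[ 5.42300e-01 -3.42500e-01  2.00000e-02  2.35040e+01  1.92575e+01
  0.00000e+00] [-0.5  0.3  0.5  0.4 -0.  -0.1  0.1  0.2  0.6 -0.1 -0.6 -0.8]
[ 5.44100e-01 -3.41000e-01  1.53000e-02  2.31963e+01  2.15991e+01
  0.00000e+00] [-0.2 -0.   0.3  0.1 -0.1 -0.3  0.2  0.2  0.6  0.3 -0.7 -0.2]
[ 5.44100e-01 -3.41000e-01  1.53000e-02  2.31984e+01  2.15950e+01
  2.35800e-01] [-0.2 -0.   0.3  0.1 -0.1 -0.3  0.2  0.2  0.6  0.3 -0.7 -0.2]
```

```bash
python3 - <<'E'
from fit import *
c=wristcam([.481,-.4182,.2355],[-3.123,-.588,.459])
g=np.array([.543,-.342]);a=np.radians(23.3);f=np.array([np.cos(a),np.sin(a)]);l=np.array([-f[1],f[0]])
for p,z in [((328,400),0),((367,400),0),((330,340),.038),((365,343),.038),((425,45),.038)]:
    X=atz(c,np.array(p)/4.5+[180,45],z); print(X,'fwd',(X[:2]-g)@f,'lat',(X[:2]-g)@l)
for s_ in (.06,.07):
  u=np.r_[f*np.cos(np.radians(20)),np.sin(np.radians(20))]
  R=Rt(23.3,20);d=R.as_matrix()[:,2]
  t=np.r_[g,.018]+u*s_-.006*d
  print(s_,t,'pre',t-.07*d)
plan(t-.07*d,R,vmax=20)
E
```

```text
[ 0.6419 -0.3207  0.    ] fwd 0.09925946631942248 lat -0.01955654228086943
[ 0.6471 -0.3312  0.    ] fwd 0.09988215972549538 lat -0.03125706589829927
[ 0.6424 -0.3227  0.038 ] fwd 0.09892759850496805 lat -0.02159120779483707
[ 0.6459 -0.3318  0.038 ] fwd 0.09854269676634592 lat -0.03133347912402956
[ 0.7396 -0.3039  0.038 ] fwd 0.19563684221969993 lat -0.04277143867470726
0.06 [ 0.59289867 -0.32051024  0.04415936] pre [ 0.57090977 -0.32998015  0.10993785]
0.07 [ 0.60152925 -0.31679332  0.04757957] pre [ 0.57954035 -0.32626324  0.11335805]
n 9 L 177.2 A 14.2
[{"dx": 5.1, "dy": -3.3, "dz": 18.7, "rx": -0.3, "ry": -1.5, "rz": 0.3}, {"dx": 5.6, "dy": -3.5, "dz": 18.6, "rx": -0.3, "ry": -1.5, "rz": 0.3}, {"dx": 6.1, "dy": -3.6, "dz": 18.4, "rx": -0.3, "ry": -1.5, "rz": 0.3}, {"dx": 6.5, "dy": -3.7, "dz": 18.2, "rx": -0.3, "ry": -1.5, "rz": 0.3}, {"dx": 7.0, "dy": -3.9, "dz": 18.0, "rx": -0.3, "ry": -1.5, "rz": 0.3}, {"dx": 7.4, "dy": -4.0, "dz": 17.8, "rx": -0.3, "ry": -1.5, "rz": 0.3}, {"dx": 7.9, "dy": -4.2, "dz": 17.6, "rx": -0.3, "ry": -1.5, "rz": 0.3}, {"dx": 8.3, "dy": -4.3, "dz": 17.3, "rx": -0.3, "ry": -1.5, "rz": 0.3}, {"dx": 8.8, "dy": -4.4, "dz": 17.1, "rx": -0.3, "ry": -1.5, "rz": 0.3}]
```

{"fn": "apply_moves", "kwargs": {
  "moves": [
    {"dx": 5, "dy": -3, "dz": 19, "rx": -0.3, "ry": -1.5, "rz": 0.3},
    {"dx": 6, "dy": -3, "dz": 19, "rx": -0.3, "ry": -1.5, "rz": 0.3},
    {"dx": 6, "dy": -4, "dz": 18, "rx": -0.3, "ry": -1.5, "rz": 0.3},
    {"dx": 6, "dy": -4, "dz": 18, "rx": -0.3, "ry": -1.5, "rz": 0.3},
    {"dx": 7, "dy": -4, "dz": 18, "rx": -0.3, "ry": -1.5, "rz": 0.3},
    {"dx": 7, "dy": -4, "dz": 18, "rx": -0.3, "ry": -1.5, "rz": 0.3},
    {"dx": 8, "dy": -4, "dz": 17, "rx": -0.3, "ry": -1.5, "rz": 0.3},
    {"dx": 8, "dy": -4, "dz": 17, "rx": -0.3, "ry": -1.5, "rz": 0.3},
    {"dx": 8, "dy": -4, "dz": 15, "rx": -0.3, "ry": -1.5, "rz": 0.3},
    {"dx": 0, "dy": 0, "dz": 0, "rx": 0, "ry": 0, "rz": 0}
  ],
  "gripper": 0.85
}}

```text
time_s: 6.68
position: [0.5628, -0.3129, 0.0828]
orientation: [-3.082, -0.33, 0.369]
contact_force: [0.1, 1.0, -0.8]
grip_width: 0.0728
```

```bash
python3 - <<'E'
from fit import *
st(); save('wrist','w9'); st()
R=Rt(23.3,20);d=R.as_matrix()[:,2]
plan(np.array([.6015,-.3168,.0476])-.045*d,R,vmax=12)
E
```

```text
t 6.68 p [ 0.5628 -0.3129  0.0828] rpy [-3.082 -0.33   0.369] F [ 0.1  1.  -0.8] w 0.0728 q [-0.752  0.523 -0.189  0.767  0.322  2.026]
t 6.73 p [ 0.5616 -0.3136  0.0828] rpy [-3.082 -0.329  0.368] F [-0.2 -0.2  0.1] w 0.0726 q [-0.754  0.522 -0.189  0.769  0.322  2.025]
n 3 L 28.3 A 3.6
[{"dx": 7.3, "dy": 6.0, "dz": -0.4, "rx": -0.9, "ry": 0.4, "rz": -0.7}, {"dx": 7.2, "dy": 6.1, "dz": -0.2, "rx": -0.9, "ry": 0.4, "rz": -0.7}, {"dx": 7.1, "dy": 6.2, "dz": -0.1, "rx": -0.9, "ry": 0.4, "rz": -0.7}]
```

View pics/w9.png

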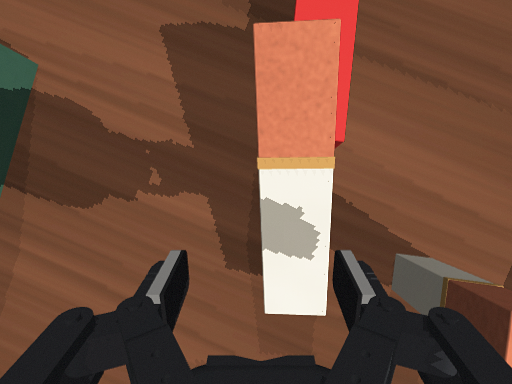

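{"fn": "apply_moves", "kwargs": {
  "moves": [
    {"dx": 6, "dy": 6, "dz": -8, "rx": -0.9, "ry": 0.4, "rz": -0.7},
    {"dx": 8, "dy": 6, "dz": -3, "rx": -0.9, "ry": 0.4, "rz": -0.7},
    {"dx": 8, "dy": 6, "dz": 0, "rx": -0.9, "ry": 0.4, "rz": -0.7},
    {"dx": 0, "dy": 0, "dz": 0, "rx": 0, "ry": 0, "rz": 0},
    {"dx": 0, "dy": 0, "dz": 0, "rx": 0, "ry": 0, "rz": 0}
  ],
  "gripper": 0.78
}}

```text
time_s: 7.15
position: [0.5831, -0.3276, 0.0996]
orientation: [3.14, -0.353, 0.404]
contact_force: [-0.8, -0.1, -0.3]
grip_width: 0.0669
```

```bash
python3 - <<'E'
from fit import *
st(); save('wrist','w10'); st()
R=Rt(23.3,20);d=R.as_matrix()[:,2]
plan(np.array([.6015,-.3168,.0476])-.03*d,R,vmax=12)
E
```

```text
t 7.15 p [ 0.5831 -0.3276  0.0996] rpy [ 3.14  -0.353  0.404] F [-0.8 -0.1 -0.3] w 0.0669 q [-0.746  0.512 -0.167  0.742  0.32   2.017]
t 7.2 p [ 0.5833 -0.3278  0.0999] rpy [ 3.139 -0.353  0.404] F [-0.1 -0.6  0. ] w 0.0667 q [-0.746  0.511 -0.166  0.741  0.32   2.017]
n 3 L 26.5 A 0.3
[{"dx": 0.6, "dy": -1.0, "dz": 8.8, "rx": 0.1, "ry": -0.1, "rz": -0.1}, {"dx": 0.6, "dy": -1.0, "dz": 8.8, "rx": 0.1, "ry": -0.1, "rz": -0.1}, {"dx": 0.6, "dy": -1.0, "dz": 8.8, "rx": 0.1, "ry": -0.1, "rz": -0.1}]
```

View pics/w10.png

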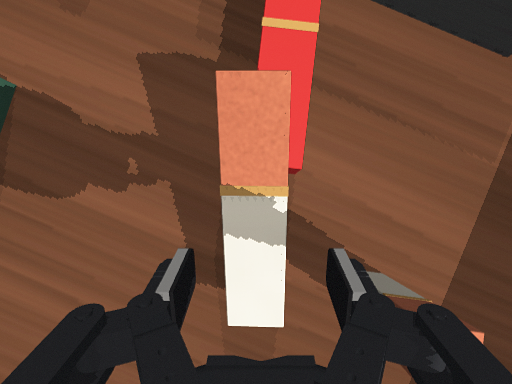

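```bash
python3 - <<'E'
from fit import *
c=wristcam([.5831,-.3276,.0996],[3.14,-.353,.404])
h=.019
pts=[(0,h,h),(0,-h,h),(.16,h,h),(.16,-h,h),(.096,h,h),(.096,-h,h)]
px=[(228,326),(283,327),(217,71),(291,71),(221,191),(288,191)]
for free in ([0,1,3,4],[0,1,2,3,4,5]):
    q,e=fit(c,px,pts,[.54,-.34,.018,23,20,0],free); print(q.round(4),e.round(1))
q,e=fit(c,px,pts,[.54,-.34,.018,23,20,0],[0,1,3,4])
R=Rt(q[3],q[4]);M=R.as_matrix()
t=q[:3]+.07*M[:,0]-.006*M[:,2]; print(t); plan(t-.02*M[:,2],R,vmax=12); 
E
```

```text
[ 5.42800e-01 -3.41100e-01  1.80000e-02  2.31438e+01  1.92961e+01
  0.00000e+00] [-1.1  2.   0.8  0.9 -0.5 -0.8  0.4 -0.8  0.4 -0.4 -0.1 -0.4]
[ 5.43400e-01 -3.41300e-01  1.62000e-02  2.31681e+01  1.99428e+01
 -1.23610e+00] [-0.7  0.   0.6 -0.1 -0.5  0.1  0.3  0.1  0.6 -0.3 -0.3  0.1]
[ 0.60174299 -0.3159365   0.04679449]
n 4 L 37.5 A 1.0
[{"dx": 0.6, "dy": -0.9, "dz": 9.3, "ry": -0.2}, {"dx": 0.6, "dy": -0.9, "dz": 9.3, "ry": -0.2}, {"dx": 0.6, "dy": -0.9, "dz": 9.3, "ry": -0.2}, {"dx": 0.7, "dy": -0.9, "dz": 9.3, "ry": -0.2}]
```

The second view agrees with the first fit to about 1 mm. Descending slowly.

{"fn": "apply_moves", "kwargs": {
  "moves": [
    {"dx": 0.6, "dy": -0.9, "dz": 9, "rx": 0, "ry": 0, "rz": 0},
    {"dx": 0.6, "dy": -0.9, "dz": 9, "rx": 0, "ry": 0, "rz": 0},
    {"dx": 0.6, "dy": -0.9, "dz": 9, "rx": 0, "ry": 0, "rz": 0},
    {"dx": 0.6, "dy": -0.9, "dz": 9, "rx": 0, "ry": 0, "rz": 0},
    {"dx": 0, "dy": 0, "dz": 0, "rx": 0, "ry": 0, "rz": 0},
    {"dx": 0, "dy": 0, "dz": 0, "rx": 0, "ry": 0, "rz": 0}
  ]
}}

```text
time_s: 7.7
position: [0.596, -0.3182, 0.0631]
orientation: [3.14, -0.353, 0.402]
contact_force: [0.1, -0.2, 0.0]
grip_width: 0.0669
```

```bash
python3 - <<'E'
from fit import *
st()
plan([.6017,-.316,.0468],Rt(23.2,19.6),vmax=9); 
E
```

```text
t 7.7 p [ 0.596  -0.3182  0.0631] rpy [ 3.14  -0.353  0.402] F [ 0.1 -0.2  0. ] w 0.0669 q [-0.72   0.555 -0.2    0.656  0.316  2.045]
n 2 L 17.4 A 0.7
[{"dx": 0.1, "dy": 0.1, "dz": 8.7, "rx": 0.1, "ry": -0.3, "rz": -0.1}, {"dx": 0.1, "dy": 0.1, "dz": 8.7, "rx": 0.1, "ry": -0.3, "rz": -0.1}]
```

{"fn": "apply_moves", "kwargs": {
  "moves": [
    {"dx": 0, "dy": 0, "dz": 8.5, "rx": 0, "ry": 0, "rz": 0},
    {"dx": 0, "dy": 0, "dz": 8.5, "rx": 0, "ry": 0, "rz": 0},
    {"dx": 0, "dy": 0, "dz": 0, "rx": 0, "ry": 0, "rz": 0}
  ]
}}

```text
time_s: 7.95
position: [0.6016, -0.3152, 0.0451]
orientation: [3.141, -0.352, 0.402]
contact_force: [0.3, -0.6, 0.0]
grip_width: 0.0668
```

{"fn": "apply_moves", "kwargs": {
  "moves": [
    {"dx": 0, "dy": 0, "dz": 0, "rx": 0, "ry": 0, "rz": 0},
    {"dx": 0, "dy": 0, "dz": 0, "rx": 0, "ry": 0, "rz": 0},
    {"dx": 0, "dy": 0, "dz": 0, "rx": 0, "ry": 0, "rz": 0},
    {"dx": 0, "dy": 0, "dz": 0, "rx": 0, "ry": 0, "rz": 0},
    {"dx": 0, "dy": 0, "dz": 0, "rx": 0, "ry": 0, "rz": 0}
  ],
  "gripper": 0,
  "squeeze": 80
}}

```text
time_s: 8.37
position: [0.6005, -0.3153, 0.0441]
orientation: [-3.141, -0.35, 0.401]
contact_force: [0.0, -0.4, -5.0]
grip_width: 0.0371
```

```bash
python3 - <<'E'
from fit import *
st()
a=np.radians(23.2)
p=r.get_state()['position']; plan(p+[-.03*np.cos(a),-.03*np.sin(a),.025],Rt(23.2,15),vmax=12)
plan([.50,-.345,.08],Rt(23.2,0),vmax=15)
E
```

```text
t 8.37 p [ 0.6005 -0.3153  0.0441] rpy [-3.141 -0.35   0.401] F [ 0.  -0.4 -5. ] w 0.0371 q [-0.711  0.581 -0.21   0.621  0.313  2.054]
n 4 L 39.1 A 5.0
[{"dx": -4.9, "dz": -8.4, "ry": -1.3, "rz": -0.1}, {"dx": -5.1, "dz": -8.3, "ry": -1.3, "rz": -0.1}, {"dx": -5.3, "dz": -8.2, "ry": -1.3, "rz": -0.1}, {"dx": -5.5, "dz": -8.1, "ry": -1.3, "rz": -0.1}]
n 8 L 110.8 A 20.0
[{"dx": -10.7, "dy": -1.5, "dz": -8.7, "ry": -2.5}, {"dx": -11.1, "dy": -1.5, "dz": -8.2, "ry": -2.5}, {"dx": -11.4, "dy": -1.5, "dz": -7.7, "ry": -2.5}, {"dx": -11.7, "dy": -1.5, "dz": -7.2, "ry": -2.5}, {"dx": -12.0, "dy": -1.5, "dz": -6.7, "ry": -2.5}, {"dx": -12.3, "dy": -1.5, "dz": -6.2, "ry": -2.5}, {"dx": -12.6, "dy": -1.5, "dz": -5.6, "ry": -2.5}, {"dx": -12.8, "dy": -1.5, "dz": -5.1, "ry": -2.5}]
```

{"fn": "apply_moves", "kwargs": {
  "moves": [
    {"dx": 0, "dy": 0, "dz": -6, "rx": 0, "ry": 0, "rz": 0},
    {"dx": -2, "dy": 0, "dz": -8, "rx": 0, "ry": 0, "rz": 0},
    {"dx": -4, "dy": 0, "dz": -8, "rx": 0, "ry": 0, "rz": 0},
    {"dx": -6, "dy": 0, "dz": -8, "rx": 0, "ry": 0, "rz": 0},
    {"dx": -8, "dy": 0, "dz": -6, "rx": 0, "ry": 0, "rz": 0},
    {"dx": 0, "dy": 0, "dz": 0, "rx": 0, "ry": 0, "rz": 0}
  ]
}}

```text
time_s: 8.87
position: [0.5663, -0.327, 0.0713]
orientation: [-3.136, -0.345, 0.399]
contact_force: [0.7, -0.1, -4.7]
grip_width: 0.0366
```

```bash
python3 - <<'E'
from fit import *
st(); save('wrist','w11')
plan([.49,-.35,.08],Rt(23.2,0),vmax=12)
E
```

```text
t 8.87 p [ 0.5663 -0.327   0.0713] rpy [-3.136 -0.345  0.399] F [ 0.7 -0.1 -4.7] w 0.0366 q [-0.762  0.523 -0.227  0.684  0.318  2.001]
n 7 L 80.9 A 19.8
[{"dx": -10.3, "dy": -1.3, "dz": -5.0, "ry": -2.8}, {"dx": -10.6, "dy": -1.3, "dz": -4.5, "ry": -2.8}, {"dx": -10.8, "dy": -1.3, "dz": -4.0, "ry": -2.8}, {"dx": -11.0, "dy": -1.3, "dz": -3.5, "ry": -2.8}, {"dx": -11.1, "dy": -1.3, "dz": -2.9, "ry": -2.8}, {"dx": -11.2, "dy": -1.3, "dz": -2.4, "ry": -2.8}, {"dx": -11.3, "dy": -1.3, "dz": -1.8, "ry": -2.8}]
```

View pics/w11.png

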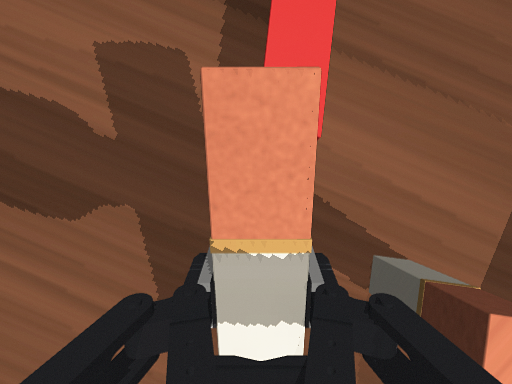

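The stone is held squarely (weight about 4.7 N) and lifted clear of the red block. Backing out, then levelling.

{"fn": "apply_moves", "kwargs": {
  "moves": [
    {"dx": -10, "dy": -1, "dz": -5, "rx": 0, "ry": 0, "rz": 0},
    {"dx": -11, "dy": -1, "dz": -5, "rx": 0, "ry": 0, "rz": 0},
    {"dx": -11, "dy": -1, "dz": -4, "rx": 0, "ry": -2, "rz": 0},
    {"dx": -11, "dy": -1, "dz": -3, "rx": 0, "ry": -3, "rz": 0},
    {"dx": -11, "dy": -1, "dz": -3, "rx": 0, "ry": -3, "rz": 0},
    {"dx": -11, "dy": -1, "dz": -2, "rx": 0, "ry": -3, "rz": 0},
    {"dx": -10, "dy": -1, "dz": 0, "rx": 0, "ry": -3, "rz": 0},
    {"dx": -5, "dy": 0, "dz": 0, "rx": 0, "ry": -3, "rz": 0},
    {"dx": 0, "dy": 0, "dz": 0, "rx": 0, "ry": -2, "rz": 0},
    {"dx": 0, "dy": 0, "dz": 0, "rx": 0, "ry": 0, "rz": 0}
  ]
}}

```text
time_s: 9.75
position: [0.4751, -0.3561, 0.0708]
orientation: [-3.132, -0.0, 0.397]
contact_force: [1.8, -0.4, -4.0]
grip_width: 0.0372
```

```bash
python3 - <<'E'
from fit import *
st(); save('wrist','w12');save('scene','s12')
a=cv2.imread('pics/w12.png')[:,:300];b=cv2.resize(cv2.imread('pics/s12.png')[230:384,120:320],(499,384)); cv2.imwrite('pics/c12.png',np.hstack([a,b]))
p=r.get_state()['position']; plan([p[0],p[1],.026],Rt(23.2,0),vmax=8)
E
```

```text
t 9.75 p [ 0.4751 -0.3561  0.0708] rpy [-3.132 -0.     0.397] F [ 1.8 -0.4 -4. ] w 0.0372 q [-0.752  0.531 -0.16   0.888  0.004  1.993]
n 6 L 44.7 A 0.7
[{"dy": 0.1, "dz": 7.5, "rx": -0.1, "rz": -0.1}, {"dy": 0.1, "dz": 7.5, "rx": -0.1, "rz": -0.1}, {"dz": 7.5, "rx": -0.1, "rz": -0.1}, {"dz": 7.5, "rx": -0.1, "rz": -0.1}, {"dz": 7.5, "rx": -0.1, "rz": -0.1}, {"dz": 7.5, "rx": -0.1, "rz": -0.1}]
```

View pics/c12.png

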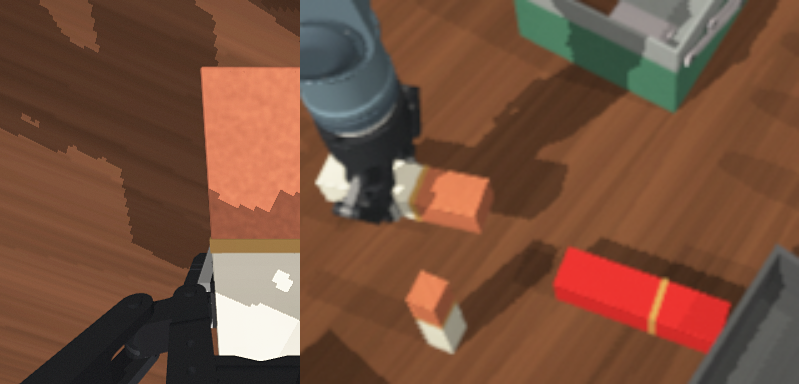

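{"fn": "apply_moves", "kwargs": {
  "moves": [
    {"dx": 0, "dy": 0, "dz": 8, "rx": 0, "ry": 0, "rz": 0},
    {"dx": 0, "dy": 0, "dz": 8, "rx": 0, "ry": 0, "rz": 0},
    {"dx": 0, "dy": 0, "dz": 8, "rx": -0.2, "ry": 0, "rz": 0},
    {"dx": 0, "dy": 0, "dz": 8, "rx": -0.2, "ry": 0, "rz": 0},
    {"dx": 0, "dy": 0, "dz": 7, "rx": -0.2, "ry": 0, "rz": 0},
    {"dx": 0, "dy": 0, "dz": 3, "rx": 0, "ry": 0, "rz": 0},
    {"dx": 0, "dy": 0, "dz": 2, "rx": 0, "ry": 0, "rz": 0},
    {"dx": 0, "dy": 0, "dz": 0, "rx": 0, "ry": 0, "rz": 0}
  ]
}}

```text
time_s: 10.52
position: [0.4729, -0.3563, 0.0216]
orientation: [3.14, -0.005, 0.394]
contact_force: [-0.5, 1.2, 2.1]
grip_width: 0.0374
```

Contact with the bench (force went from −4 to +2 N). Releasing.

{"fn": "apply_moves", "kwargs": {
  "moves": [
    {"dx": 0, "dy": 0, "dz": 0, "rx": 0, "ry": 0, "rz": 0},
    {"dx": 0, "dy": 0, "dz": 0, "rx": 0, "ry": 0, "rz": 0},
    {"dx": 0, "dy": 0, "dz": 0, "rx": 0, "ry": 0, "rz": 0},
    {"dx": 0, "dy": 0, "dz": 0, "rx": 0, "ry": 0, "rz": 0},
    {"dx": 0, "dy": 0, "dz": 0, "rx": 0, "ry": 0, "rz": 0}
  ],
  "gripper": 0.75
}}

```text
time_s: 10.93
position: [0.4759, -0.359, 0.025]
orientation: [3.133, -0.009, 0.394]
contact_force: [0.5, -0.0, -0.5]
grip_width: 0.0638
```

{"fn": "apply_moves", "kwargs": {
  "moves": [
    {"dx": 0, "dy": 0, "dz": -10, "rx": 0, "ry": 0, "rz": 0},
    {"dx": 0, "dy": 0, "dz": -15, "rx": 0, "ry": 0, "rz": 0},
    {"dx": 0, "dy": 0, "dz": -20, "rx": 0, "ry": 0, "rz": 0},
    {"dx": 0, "dy": 0, "dz": -30, "rx": 0, "ry": 0, "rz": 0},
    {"dx": 0, "dy": 0, "dz": -35, "rx": 0, "ry": 0, "rz": 0},
    {"dx": 0, "dy": 0, "dz": -30, "rx": 0, "ry": 0, "rz": 0},
    {"dx": 0, "dy": 0, "dz": -20, "rx": 0, "ry": 0, "rz": 0},
    {"dx": 0, "dy": 0, "dz": 0, "rx": 0, "ry": 0, "rz": 0},
    {"dx": 0, "dy": 0, "dz": 0, "rx": 0, "ry": 0, "rz": 0}
  ]
}}

```text
time_s: 11.68
position: [0.4735, -0.3578, 0.1983]
orientation: [3.131, -0.01, 0.394]
contact_force: [-0.0, 0.3, -0.6]
grip_width: 0.0641
```

```bash
python3 - <<'E'
from fit import *
st(); save('wrist','w13');st()
plan([.49,-.12,.26],Rt(-85,15),vmax=30)
plan([.49,-.12,.26],Rt(95,15),vmax=30)
E
```

```text
t 11.68 p [ 0.4735 -0.3578  0.1983] rpy [ 3.131 -0.01   0.394] F [-0.   0.3 -0.6] w 0.0641 q [-0.756  0.421  0.011  1.148  0.005  1.991]
t 11.73 p [ 0.4738 -0.3581  0.1985] rpy [ 3.13  -0.01   0.394] F [ 0.3  0.9 -0.6] w 0.064 q [-0.756  0.421  0.011  1.147  0.005  1.991]
n 19 L 246.4 A 108.1
[{"dx": 5.6, "dy": -11.2, "dz": -3.3, "rx": -0.7, "ry": 0.5, "rz": 5.6}, {"dx": 4.5, "dy": -11.7, "dz": -3.4, "rx": -0.7, "ry": 0.5, "rz": 5.6}, {"dx": 3.4, "dy": -12.0, "dz": -3.5, "rx": -0.7, "ry": 0.5, "rz": 5.6}, {"dx": 2.2, "dy": -12.2, "dz": -3.7, "rx": -0.7, "ry": 0.5, "rz": 5.6}, {"dx": 1.1, "dy": -12.4, "dz": -3.8, "rx": -0.7, "ry": 0.5, "rz": 5.6}, {"dx": -0.1, "dy": -12.3, "dz": -4.0, "rx": -0.7, "ry": 0.5, "rz": 5.6}, {"dx": -1.3, "dy": -12.2, "dz": -4.1, "rx": -0.7, "ry": 0.5, "rz": 5.6}, {"dx": -2.4, "dy": -12.0, "dz": -4.3, "rx": -0.7, "ry": 0.5, "rz": 5.6}, {"dx": -3.6, "dy": -11.6, "dz": -4.5, "rx": -0.7, "ry": 0.5, "rz": 5.6}, {"dx": -4.6, "dy": -11.2, "dz": -4.7, "rx": -0.7, "ry": 0.5, "rz": 5.6}, {"dx": -5.7, "dy": -10.6, "dz": -4.9, "rx": -0.7, "ry": 0.5, "rz": 5.6}, {"dx": 
[... 831 characters left out ...]
3.5, "dz": -3.7, "rx": 0.8, "ry": 1.0, "rz": -5.5}, {"dx": 14.1, "dy": -12.2, "dz": -3.2, "rx": 0.8, "ry": 1.0, "rz": -5.5}, {"dx": 15.3, "dy": -10.9, "dz": -2.8, "rx": 0.8, "ry": 1.0, "rz": -5.5}, {"dx": 16.3, "dy": -9.4, "dz": -2.4, "rx": 0.8, "ry": 1.0, "rz": -5.5}, {"dx": 17.2, "dy": -7.8, "dz": -2.0, "rx": 0.8, "ry": 1.0, "rz": -5.5}, {"dx": 17.9, "dy": -6.1, "dz": -1.6, "rx": 0.8, "ry": 1.0, "rz": -5.5}, {"dx": 18.4, "dy": -4.4, "dz": -1.2, "rx": 0.8, "ry": 1.0, "rz": -5.5}, {"dx": 18.8, "dy": -2.6, "dz": -0.8, "rx": 0.8, "ry": 1.0, "rz": -5.5}, {"dx": 18.9, "dy": -0.8, "dz": -0.5, "rx": 0.8, "ry": 1.0, "rz": -5.5}, {"dx": 18.9, "dy": 1.0, "dz": -0.2, "rx": 0.8, "ry": 1.0, "rz": -5.5}]
```

View pics/w13.png

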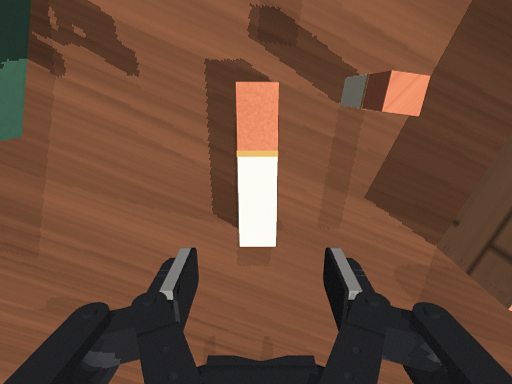

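```bash
python3 - <<'E'
from fit import *
c=wristcam([.4735,-.3578,.1983],[3.131,-.01,.394])
h=.019
pts=[(0,h,h),(0,-h,h),(.16,h,h),(.16,-h,h),(.096,h,h),(.096,-h,h)]
px=[(239,246),(276,246),(236,82),(279,82),(237,154),(278,154)]
for free in ([0,1,3],[0,1,2,3,4]):
    q,e=fit(c,px,pts,[.40,-.38,.019,23,0,0],free); print(q.round(4),e.round(1))
plan([.47,-.01,.27],Rt(184.6,0),wmax=6.5)
E
```

```text
[ 4.09800e-01 -3.82800e-01  1.90000e-02  2.24447e+01  0.00000e+00
  0.00000e+00] [ 0.   0.8 -0.   0.7 -0.5 -0.9  0.4 -0.8  0.1  0.3 -0.1  0.4]
[ 4.09100e-01 -3.83100e-01  1.66000e-02  2.24439e+01 -9.04600e-01
  0.00000e+00] [ 0.2  0.1 -0.2 -0.  -0.1 -0.1  0.1 -0.   0.4  0.  -0.4  0.1]
n 25 L 355.4 A 162.0
[{"dx": 5.2, "dy": -12.9, "dz": -3.0, "rz": -6.5}, {"dx": 6.7, "dy": -12.2, "dz": -2.9, "rz": -6.5}, {"dx": 8.0, "dy": -11.4, "dz": -2.9, "rz": -6.5}, {"dx": 9.2, "dy": -10.4, "dz": -2.9, "rz": -6.5}, {"dx": 10.3, "dy": -9.3, "dz": -2.9, "rz": -6.5}, {"dx": 11.3, "dy": -8.1, "dz": -2.9, "rz": -6.5}, {"dx": 12.2, "dy": -6.7, "dz": -2.9, "rz": -6.5}, {"dx": 12.9, "dy": -5.3, "dz": -2.9, "rz": -6.5}, {"dx": 13.4, "dy": -3.9, "dz": -2.9, "rz": -6.5}, {"dx": 13.7, "dy": -2.3, "dz": -2.8, "rz": -6.5}, {"dx": 13.9, "dy": -0.8, "dz": -2.8, "rz": -6.5}, {"dx": 13.9, "dy": 0.8, "dz": -2.8, "rz": -6.5}, {"dx": 13.7, "dy": 2.4, "dz": -2.8, "rz": -6.5}, {"dx": 13.4, "dy": 3.9, "dz": -2.8, "rz": -6.5}, {"dx": 12.8, "dy": 5.4, "dz": -2.8, "rz": -6.5}, {"dx": 12.2, "dy": 6.8, "dz": -2.8, "rz": -6.5}, {"dx": 11.3, "dy": 8.1, "dz": -2.8, "rz": -6.5}, {"dx": 10.3, "dy": 9.4, "dz": -2.8, "rz": -6.5}, {"dx": 9.2, "dy": 10.5, "dz": -2.8, "rz": -6.5}, {"dx": 8.0, "dy": 11.4, "dz": -2.8, "rz": -6.5}, {"dx": 6.6, "dy": 12.3, "dz": -2.8, "rz": -6.5}, {"dx": 5.2, "dy": 12.9, "dz": -2.8, "rz": -6.5}, {"dx": 3.7, "dy": 13.4, "dz": -2.8, "rz": -6.5}, {"dx": 2.2, "dy": 13.8, "dz": -2.8, "rz": -6.5}, {"dx": 0.6, "dy": 13.9, "dz": -2.9, "rz": -6.5}]
```

The stone lies flat, with its middle near (0.483, −0.353), clear of the fingers. Now going over to the tray handle, with the wrist turned round for joint-6 range.

{"fn": "apply_moves", "kwargs": {
  "moves": [
    {"dx": 5, "dy": -13, "dz": -6, "rx": 0, "ry": 0, "rz": -6.5},
    {"dx": 7, "dy": -12, "dz": -6, "rx": 0, "ry": 0, "rz": -6.5},
    {"dx": 8, "dy": -11, "dz": -6, "rx": 0, "ry": 0, "rz": -6.5},
    {"dx": 9, "dy": -10, "dz": -5, "rx": 0, "ry": 0, "rz": -6.5},
    {"dx": 10, "dy": -9, "dz": -5, "rx": 0, "ry": 0, "rz": -6.5},
    {"dx": 11, "dy": -8, "dz": -4, "rx": 0, "ry": 0, "rz": -6.5},
    {"dx": 12, "dy": -7, "dz": -4, "rx": 0, "ry": 0, "rz": -6.5},
    {"dx": 13, "dy": -5, "dz": -4, "rx": 0, "ry": 0, "rz": -6.5},
    {"dx": 13, "dy": -4, "dz": -4, "rx": 0, "ry": 0, "rz": -6.5},
    {"dx": 14, "dy": -2, "dz": -4, "rx": 0, "ry": 0, "rz": -6.5},
    {"dx": 14, "dy": -1, "dz": -4, "rx": 0, "ry": 0, "rz": -6.5},
    {"dx": 14, "dy": 1, "dz": -4, "rx": 0, "ry": 0, "rz": -6.5},
    {"dx": 14, "dy": 2, "dz": -4, "rx": 0, "ry": 0, "rz": -6.5},
    {"dx": 13, "dy": 4, "dz": -3, "rx": 0, "ry": 0, "rz": -6.5},
    {"dx": 13, "dy": 5, "dz": -3, "rx": 0, "ry": 0, "rz": -6.5},
    {"dx": 12, "dy": 7, "dz": -3, "rx": 0, "ry": 0, "rz": -6.5},
    {"dx": 0, "dy": 0, "dz": 0, "rx": 0, "ry": 0, "rz": 0}
  ]
}}

```text
time_s: 13.15
position: [0.4484, -0.1201, 0.2456]
orientation: [-3.135, -0.031, 2.298]
contact_force: [-0.2, 0.2, -0.0]
grip_width: 0.0638
```

```bash
python3 - <<'E'
from fit import *
st()
plan([.46,0.0,.27],Rt(184.6,0),wmax=6.5)
E
```

```text
t 13.15 p [ 0.4484 -0.1201  0.2456] rpy [-3.135 -0.031  2.298] F [-0.2  0.2 -0. ] w 0.0638 q [-0.403  0.181 -0.198  1.223  0.007  0.44 ]
n 9 L 123.1 A 52.9
[{"dx": 9.2, "dy": 9.8, "dz": -2.5, "rx": 0.1, "ry": -0.2, "rz": -5.9}, {"dx": 8.1, "dy": 10.7, "dz": -2.5, "rx": 0.1, "ry": -0.2, "rz": -5.9}, {"dx": 7.0, "dy": 11.5, "dz": -2.6, "rx": 0.1, "ry": -0.2, "rz": -5.9}, {"dx": 5.8, "dy": 12.1, "dz": -2.6, "rx": 0.1, "ry": -0.2, "rz": -5.9}, {"dx": 4.5, "dy": 12.7, "dz": -2.6, "rx": 0.1, "ry": -0.2, "rz": -5.9}, {"dx": 3.2, "dy": 13.0, "dz": -2.7, "rx": 0.1, "ry": -0.2, "rz": -5.9}, {"dx": 1.8, "dy": 13.3, "dz": -2.7, "rx": 0.1, "ry": -0.2, "rz": -5.9}, {"dx": 0.4, "dy": 13.4, "dz": -2.7, "rx": 0.1, "ry": -0.2, "rz": -5.9}, {"dx": -1.0, "dy": 13.4, "dz": -2.7, "rx": 0.1, "ry": -0.2, "rz": -5.9}]
```

{"fn": "apply_moves", "kwargs": {
  "moves": [
    {"dx": 9, "dy": 10, "dz": -4, "rx": 0, "ry": -0.2, "rz": -6},
    {"dx": 8, "dy": 11, "dz": -4, "rx": 0, "ry": -0.2, "rz": -6},
    {"dx": 7, "dy": 12, "dz": -3, "rx": 0, "ry": -0.2, "rz": -6},
    {"dx": 6, "dy": 12, "dz": -3, "rx": 0, "ry": -0.2, "rz": -6},
    {"dx": 5, "dy": 13, "dz": -3, "rx": 0, "ry": -0.2, "rz": -6},
    {"dx": 3, "dy": 13, "dz": -3, "rx": 0, "ry": -0.2, "rz": -6},
    {"dx": 2, "dy": 13, "dz": -3, "rx": 0, "ry": -0.2, "rz": -6},
    {"dx": 0, "dy": 13, "dz": -3, "rx": 0, "ry": -0.2, "rz": -6},
    {"dx": -1, "dy": 13, "dz": -2, "rx": 0, "ry": -0.2, "rz": -5},
    {"dx": 0, "dy": 0, "dz": 0, "rx": 0, "ry": 0, "rz": 0},
    {"dx": 0, "dy": 0, "dz": 0, "rx": 0, "ry": 0, "rz": 0}
  ],
  "gripper": 0.7
}}

```text
time_s: 14.07
position: [0.4531, 0.0023, 0.2619]
orientation: [3.13, -0.019, -3.041]
contact_force: [-0.4, -0.2, -0.5]
grip_width: 0.0596
```

```bash
python3 - <<'E'
from fit import *
st(); save('wrist','w14')
for n in ['tray_handle']: print(n,[(np.round(d['pixel']),round(d['conf'],2)) for d in r.landmark_of('wrist',n)])
E
```

```text
t 14.07 p [0.4531 0.0023 0.2619] rpy [ 3.13  -0.019 -3.041] F [-0.4 -0.2 -0.5] w 0.0596 q [-0.139  0.145 -0.199  1.248  0.007 -0.24 ]
tray_handle [(array([324., 238.]), 0.4)]
```

View pics/w14.png

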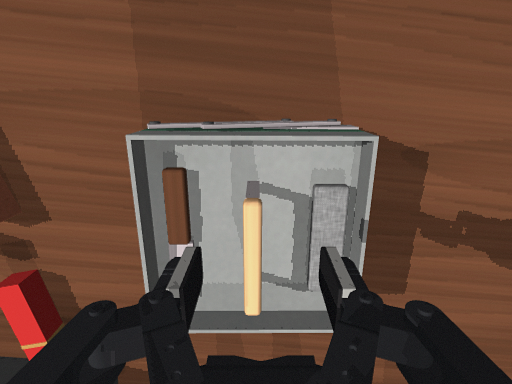

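The handle bar runs from (253,200) to (252,313). The scraper is at left (177,205) and the pad at right (330,235).

```bash
python3 - <<'E'
from fit import *
c=wristcam([.4531,.0023,.2619],[3.13,-.019,-3.041])
A=atz(c,(253,202),.152);B=atz(c,(252.5,307),.152); print(A,B,np.linalg.norm(A-B),(A+B)/2,np.degrees(np.arctan2(*(B-A)[[1,0]])))
# rim corners at z .117
pts={}
for n,p in dict(a=(128,137),b=(377,136),c=(366,332)).items(): pts[n]=atz(c,p,.117); print(n,pts[n])
print(np.linalg.norm(pts['a']-pts['b']),np.degrees(np.arctan2(*(pts['b']-pts['a'])[[1,0]]))-90)
# triangulate centre of the bar with top view end px
print(tri([(c,(253,202)),(T,(415/2.5+110,213/2.5+110))]),tri([(c,(252.5,307)),(T,(406/2.5+110,133/2.5+110))]))
E
```

```text
[ 0.4543 -0.002   0.152 ] [0.5546 0.007  0.152 ] 0.10070297910191138 [0.50445 0.0025  0.152  ] 5.12746452811387
a [ 0.4179 -0.114   0.117 ]
b [0.3956 0.1004 0.117 ]
c [0.6025 0.1339 0.117 ]
0.2155566050948103 5.938050606580219
(array([ 0.4523, -0.0041,  0.1594]), [[-2.6, 0.4], [-0.2, 0.1]]) (array([0.5651, 0.0046, 0.1391]), [[-3.4, 0.2], [-0.4, 0.1]])
```

```bash
python3 - <<'E'
from fit import *
plan([.509,.003,.19],Rt(185.3,0),vmax=20)
E
```

```text
n 5 L 91.2 A 1.3
[{"dx": -11.4, "dy": -1.1, "dz": 14.2, "rx": 0.1, "ry": -0.2, "rz": 0.1}, {"dx": -11.4, "dy": -1.0, "dz": 14.2, "rx": 0.1, "ry": -0.2, "rz": 0.1}, {"dx": -11.3, "dy": -1.0, "dz": 14.3, "rx": 0.1, "ry": -0.2, "rz": 0.1}, {"dx": -11.3, "dy": -0.9, "dz": 14.3, "rx": 0.1, "ry": -0.2, "rz": 0.1}, {"dx": -11.2, "dy": -0.9, "dz": 14.4, "rx": 0.1, "ry": -0.2, "rz": 0.1}]
```

{"fn": "apply_moves", "kwargs": {
  "moves": [
    {"dx": -11, "dy": -1, "dz": 14, "rx": 0.1, "ry": -0.2, "rz": 0},
    {"dx": -11, "dy": -1, "dz": 14, "rx": 0.1, "ry": -0.2, "rz": 0},
    {"dx": -11, "dy": -1, "dz": 14, "rx": 0.1, "ry": -0.2, "rz": 0},
    {"dx": -11, "dy": -1, "dz": 14, "rx": 0.1, "ry": -0.2, "rz": 0},
    {"dx": -11, "dy": -1, "dz": 14, "rx": 0.1, "ry": -0.2, "rz": 0},
    {"dx": 0, "dy": 0, "dz": 0, "rx": 0, "ry": 0, "rz": 0},
    {"dx": 0, "dy": 0, "dz": 0, "rx": 0, "ry": 0, "rz": 0}
  ]
}}

```text
time_s: 14.75
position: [0.509, -0.004, 0.1869]
orientation: [3.141, -0.003, -3.063]
contact_force: [0.0, -0.2, -0.2]
grip_width: 0.0596
```

```bash
python3 - <<'E'
from fit import *
st(); save('wrist','w15')
plan([.509,.003,.145],Rt(185.3,0),vmax=10)
E
```

```text
t 14.75 p [ 0.509  -0.004   0.1869] rpy [ 3.141e+00 -3.000e-03 -3.063e+00] F [ 0.  -0.2 -0.2] w 0.0596 q [-1.320e-01  2.760e-01 -2.300e-01  1.068e+00 -1.000e-03 -2.110e-01]
n 5 L 42.5 A 0.8
[{"dx": -0.2, "dy": 1.4, "dz": 8.4, "rz": -0.2}, {"dx": -0.2, "dy": 1.4, "dz": 8.4, "rz": -0.2}, {"dx": -0.2, "dy": 1.4, "dz": 8.4, "rz": -0.2}, {"dx": -0.2, "dy": 1.4, "dz": 8.4, "rz": -0.2}, {"dx": -0.2, "dy": 1.4, "dz": 8.4, "rz": -0.2}]
```

View pics/w15.png

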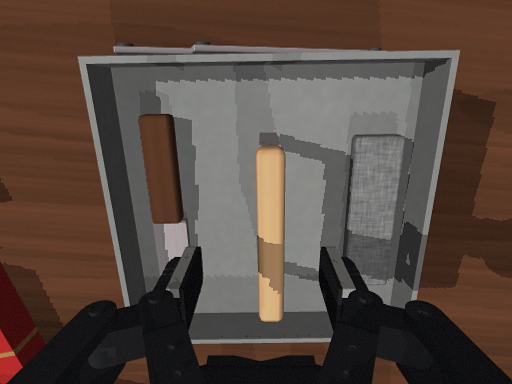

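The bar is at column 270, against a jaw midline of 261, so a small +y shift. Descending and gripping.

{"fn": "apply_moves", "kwargs": {
  "moves": [
    {"dx": 0, "dy": 1.4, "dz": 8.5, "rx": 0, "ry": 0, "rz": -0.2},
    {"dx": 0, "dy": 1.4, "dz": 8.5, "rx": 0, "ry": 0, "rz": -0.2},
    {"dx": 0, "dy": 1.4, "dz": 8.5, "rx": 0, "ry": 0, "rz": -0.2},
    {"dx": 0, "dy": 1.4, "dz": 8.5, "rx": 0, "ry": 0, "rz": -0.2},
    {"dx": 0, "dy": 1, "dz": 8, "rx": 0, "ry": 0, "rz": 0},
    {"dx": 0, "dy": 0, "dz": 0, "rx": 0, "ry": 0, "rz": 0}
  ]
}}

```text
time_s: 15.3
position: [0.5075, 0.0023, 0.1436]
orientation: [-3.141, -0.0, -3.05]
contact_force: [-0.7, -0.1, 0.9]
grip_width: 0.0597
```

{"fn": "apply_moves", "kwargs": {
  "moves": [
    {"dx": 0, "dy": 0, "dz": 0, "rx": 0, "ry": 0, "rz": 0},
    {"dx": 0, "dy": 0, "dz": 0, "rx": 0, "ry": 0, "rz": 0},
    {"dx": 0, "dy": 0, "dz": 0, "rx": 0, "ry": 0, "rz": 0},
    {"dx": 0, "dy": 0, "dz": 0, "rx": 0, "ry": 0, "rz": 0},
    {"dx": 0, "dy": 0, "dz": 0, "rx": 0, "ry": 0, "rz": 0},
    {"dx": 0, "dy": 0, "dz": 0, "rx": 0, "ry": 0, "rz": 0}
  ],
  "gripper": 0,
  "squeeze": 60
}}

```text
time_s: 15.8
position: [0.5068, 0.0017, 0.1433]
orientation: [-3.139, -0.002, -3.05]
contact_force: [0.1, -1.5, -3.4]
grip_width: 0.0151
```

```bash
python3 - <<'E'
from fit import *
st(); save('wrist','w16')
E
```

```text
t 15.8 p [0.5068 0.0017 0.1433] rpy [-3.139e+00 -2.000e-03 -3.050e+00] F [ 0.1 -1.5 -3.4] w 0.0151 q [-0.12   0.302 -0.313  0.957 -0.003 -0.212]
```

View pics/w16.png

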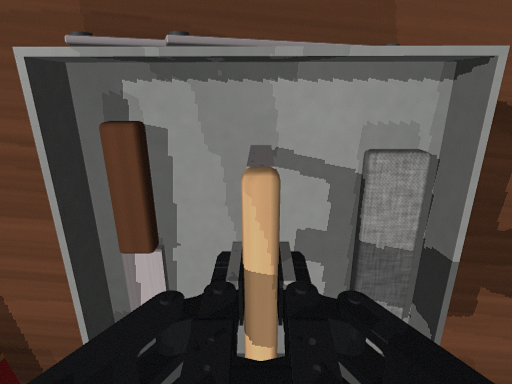

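```bash
cat > arc.py <<'E'
from fit import *
from scipy.optimize import minimize_scalar
P0=np.array([.5068,.0017,.1433]); YB=np.array([-np.sin(np.radians(5.25)),np.cos(np.radians(5.25)),0]); XB=np.array([YB[1],-YB[0],0])
pt=lambda q: P0+YB*.135*(np.cos(.349)-np.cos(.349+q))+np.array([0,0,1])*.135*(np.sin(.349+q)-np.sin(.349))
def cur():
    p=r.get_state()['position']; o=minimize_scalar(lambda q:np.sum((pt(q)-p)**2),bounds=(-.1,2.5),method='bounded')
    return o.x,p-pt(o.x)
def arc(q1,n):
    s=st(); q0,e=cur(); print('q',round(q0,3),'err mm (x,y,z box)',(e@XB*1000).round(1),(e@YB*1000).round(1),(e[2]*1000).round(1))
    qs=np.linspace(q0,q1,n+1); R0=Ro.from_euler('xyz',s['orientation']); w=(R0.inv()*Rt(185.25,0)).as_rotvec(degrees=True)
    p=s['position']; out=[]
    for k in range(n):
        t=R0.inv().apply(pt(qs[k+1])-p)*1000; p=pt(qs[k+1]); out.append(t.round(1).tolist())
    print(out,'rot',w.round(2))
E
python3 - <<'E'
from arc import *
arc(.5,7)
E
```

```text
t 15.85 p [0.5068 0.0017 0.1433] rpy [-3.139e+00 -2.000e-03 -3.050e+00] F [-0.1  0.1 -1.5] w 0.015 q [-0.12   0.302 -0.313  0.957 -0.003 -0.212]
q -0.0 err mm (x,y,z box) 0.0 0.0 -0.0
[[0.1, 3.6, -9.0], [0.0, 4.2, -8.7], [0.0, 4.8, -8.3], [0.0, 5.4, -8.0], [0.0, 6.0, -7.6], [0.0, 6.5, -7.1], [0.0, 7.0, -6.6]] rot [-0.16 -0.11 -0.  ]
```

{"fn": "apply_moves", "kwargs": {
  "moves": [
    {"dx": 0, "dy": 2, "dz": -5, "rx": 0, "ry": 0, "rz": 0},
    {"dx": 0, "dy": 3.4, "dz": -8, "rx": 0, "ry": 0, "rz": 0},
    {"dx": 0, "dy": 4.3, "dz": -8.6, "rx": 0, "ry": 0, "rz": 0},
    {"dx": 0, "dy": 5, "dz": -8.2, "rx": 0, "ry": 0, "rz": 0},
    {"dx": 0, "dy": 5.6, "dz": -7.8, "rx": 0, "ry": 0, "rz": 0},
    {"dx": 0, "dy": 6.2, "dz": -7.4, "rx": 0, "ry": 0, "rz": 0},
    {"dx": 0, "dy": 6.6, "dz": -7, "rx": 0, "ry": 0, "rz": 0}
  ]
}}

```text
time_s: 16.43
position: [0.5034, 0.0376, 0.1972]
orientation: [-3.141, -0.004, -3.051]
contact_force: [3.9, 1.7, -10.7]
grip_width: 0.0151
```

```bash
python3 - <<'E'
from arc import *
arc(1.1,8)
E
```

```text
t 16.43 p [0.5034 0.0376 0.1972] rpy [-3.141 -0.004 -3.051] F [  3.9   1.7 -10.7] w 0.0151 q [-5.000e-02  2.620e-01 -2.200e-01  1.092e+00 -1.000e-03 -1.410e-01]
q 0.485 err mm (x,y,z box) -0.1 -0.1 0.1
[[-0.1, 8.0, -6.6], [0.0, 8.4, -6.0], [0.0, 8.9, -5.4], [0.0, 9.3, -4.7], [0.0, 9.6, -4.0], [0.0, 9.9, -3.2], [0.0, 10.1, -2.4], [0.0, 10.2, -1.7]] rot [-0.05 -0.25 -0.06]
```

Tracking the arc well (error about 0.1 mm).

{"fn": "apply_moves", "kwargs": {
  "moves": [
    {"dx": 0, "dy": 7.8, "dz": -6.6, "rx": 0, "ry": 0, "rz": 0},
    {"dx": 0, "dy": 8.4, "dz": -6, "rx": 0, "ry": 0, "rz": 0},
    {"dx": 0, "dy": 8.9, "dz": -5.4, "rx": 0, "ry": 0, "rz": 0},
    {"dx": 0, "dy": 9.3, "dz": -4.7, "rx": 0, "ry": 0, "rz": 0},
    {"dx": 0, "dy": 9.6, "dz": -4, "rx": 0, "ry": 0, "rz": 0},
    {"dx": 0, "dy": 9.9, "dz": -3.2, "rx": 0, "ry": 0, "rz": 0},
    {"dx": 0, "dy": 10.1, "dz": -2.4, "rx": 0, "ry": 0, "rz": 0},
    {"dx": 0, "dy": 10.2, "dz": -1.7, "rx": 0, "ry": 0, "rz": 0}
  ]
}}

```text
time_s: 17.1
position: [0.4955, 0.1206, 0.2322]
orientation: [-3.141, -0.007, -3.05]
contact_force: [6.4, -0.7, -20.4]
grip_width: 0.015
```

```bash
python3 - <<'E'
from arc import *
arc(1.75,8)
E
```

```text
t 17.1 p [0.4955 0.1206 0.2322] rpy [-3.141 -0.007 -3.05 ] F [  6.4  -0.7 -20.4] w 0.015 q [ 0.114  0.257 -0.135  1.186 -0.     0.022]
q 1.167 err mm (x,y,z box) -0.4 -0.0 0.2
[[-0.4, 9.8, 0.1], [-0.0, 9.8, 0.5], [-0.0, 9.8, 1.2], [-0.0, 9.6, 2.0], [-0.0, 9.5, 2.7], [-0.0, 9.3, 3.3], [-0.0, 9.0, 4.0], [-0.0, 8.7, 4.6]] rot [-0.01 -0.39  0.02]
```

{"fn": "apply_moves", "kwargs": {
  "moves": [
    {"dx": -0.2, "dy": 9.7, "dz": 0.1, "rx": 0, "ry": -0.1, "rz": 0},
    {"dx": -0.2, "dy": 9.8, "dz": 0.5, "rx": 0, "ry": -0.1, "rz": 0},
    {"dx": 0, "dy": 9.7, "dz": 1.2, "rx": 0, "ry": 0, "rz": 0},
    {"dx": 0, "dy": 9.6, "dz": 2, "rx": 0, "ry": 0, "rz": 0},
    {"dx": 0, "dy": 9.5, "dz": 2.7, "rx": 0, "ry": 0, "rz": 0},
    {"dx": 0, "dy": 9.3, "dz": 3.3, "rx": 0, "ry": 0, "rz": 0},
    {"dx": 0, "dy": 9, "dz": 4, "rx": 0, "ry": 0, "rz": 0},
    {"dx": 0, "dy": 8.7, "dz": 4.6, "rx": 0, "ry": 0, "rz": 0}
  ]
}}

```text
time_s: 17.77
position: [0.4881, 0.1994, 0.2117]
orientation: [-3.13, -0.004, -3.052]
contact_force: [5.6, -5.4, -12.1]
grip_width: 0.0149
```

```bash
python3 - <<'E'
from arc import *
arc(2.25,8)
E
```

```text
t 17.77 p [0.4881 0.1994 0.2117] rpy [-3.13  -0.004 -3.052] F [  5.6  -5.4 -12.1] w 0.0149 q [ 0.274  0.301 -0.129  1.147 -0.011  0.183]
q 1.781 err mm (x,y,z box) -0.5 0.1 0.1
[[-0.5, 6.5, 4.5], [-0.0, 6.4, 4.7], [-0.0, 6.1, 5.1], [-0.0, 5.8, 5.4], [-0.0, 5.4, 5.7], [-0.0, 5.1, 6.0], [-0.0, 4.7, 6.3], [-0.0, 4.4, 6.6]] rot [-0.68 -0.23 -0.09]
```

{"fn": "apply_moves", "kwargs": {
  "moves": [
    {"dx": -0.3, "dy": 6.5, "dz": 4.4, "rx": -0.1, "ry": 0, "rz": 0},
    {"dx": 0, "dy": 6.4, "dz": 4.7, "rx": -0.1, "ry": 0, "rz": 0},
    {"dx": 0, "dy": 6.1, "dz": 5, "rx": -0.1, "ry": 0, "rz": 0},
    {"dx": 0, "dy": 5.8, "dz": 5.4, "rx": 0, "ry": 0, "rz": 0},
    {"dx": 0, "dy": 5.4, "dz": 5.7, "rx": 0, "ry": 0, "rz": 0},
    {"dx": 0, "dy": 5, "dz": 6, "rx": 0, "ry": 0, "rz": 0},
    {"dx": 0, "dy": 4, "dz": 5, "rx": 0, "ry": 0, "rz": 0}
  ]
}}

```text
time_s: 18.35
position: [0.4844, 0.2394, 0.1729]
orientation: [-3.126, -0.003, -3.053]
contact_force: [3.2, -6.2, -9.1]
grip_width: 0.0149
```

```bash
python3 - <<'E'
from arc import *
arc(2.27,3)
E
```

```text
t 18.35 p [0.4844 0.2394 0.1729] rpy [-3.126e+00 -3.000e-03 -3.053e+00] F [ 3.2 -6.2 -9.1] w 0.0149 q [ 0.349  0.349 -0.164  1.065 -0.014  0.26 ]
q 2.197 err mm (x,y,z box) -0.5 0.1 0.1
[[-0.5, 1.7, 2.8], [-0.0, 1.8, 2.7], [-0.0, 1.7, 2.8]] rot [-0.88 -0.19 -0.16]
```

{"fn": "apply_moves", "kwargs": {
  "moves": [
    {"dx": 0, "dy": 1.7, "dz": 2.7, "rx": -0.1, "ry": 0, "rz": 0},
    {"dx": 0, "dy": 1.7, "dz": 2.7, "rx": -0.1, "ry": 0, "rz": 0},
    {"dx": 0, "dy": 1.7, "dz": 2.7, "rx": 0, "ry": 0, "rz": 0},
    {"dx": 0, "dy": 0.5, "dz": 1, "rx": 0, "ry": 0, "rz": 0},
    {"dx": 0, "dy": 0, "dz": 0, "rx": 0, "ry": 0, "rz": 0}
  ]
}}

```text
time_s: 18.77
position: [0.484, 0.2444, 0.1649]
orientation: [-3.124, -0.001, -3.053]
contact_force: [3.5, -4.5, -9.9]
grip_width: 0.0149
```

```bash
python3 - <<'E'
from arc import *
arc(2.27,3)
E
```

```text
t 18.77 p [0.484  0.2444 0.1649] rpy [-3.124e+00 -1.000e-03 -3.053e+00] F [ 3.5 -4.5 -9.9] w 0.0149 q [ 0.36   0.357 -0.174  1.046 -0.017  0.271]
q 2.267 err mm (x,y,z box) -0.5 0.2 0.1
[[-0.5, -0.1, 0.2], [0.0, 0.1, 0.1], [0.0, 0.1, 0.1]] rot [-1.   -0.08 -0.19]
```

{"fn": "apply_moves", "kwargs": {
  "moves": [
    {"dx": 0, "dy": 0.7, "dz": 1.3, "rx": 0, "ry": 0, "rz": 0},
    {"dx": 0, "dy": 0.7, "dz": 1.3, "rx": 0, "ry": 0, "rz": 0},
    {"dx": 0, "dy": 0, "dz": 0, "rx": 0, "ry": 0, "rz": 0}
  ]
}}

```text
time_s: 19.02
position: [0.4839, 0.2444, 0.165]
orientation: [-3.12, 0.001, -3.055]
contact_force: [3.1, -4.5, -9.5]
grip_width: 0.0149
```

On the stop (q ≈ 2.27). Releasing to a narrow opening and rising.

{"fn": "apply_moves", "kwargs": {
  "moves": [
    {"dx": 0, "dy": 0, "dz": 0, "rx": 0, "ry": 0, "rz": 0},
    {"dx": 0, "dy": 0, "dz": 0, "rx": 0, "ry": 0, "rz": 0},
    {"dx": 0, "dy": 0, "dz": 0, "rx": 0, "ry": 0, "rz": 0},
    {"dx": 0, "dy": 0, "dz": 0, "rx": 0, "ry": 0, "rz": 0}
  ],
  "gripper": 0.7
}}

```text
time_s: 19.35
position: [0.4845, 0.2473, 0.1694]
orientation: [-3.126, 0.005, -3.054]
contact_force: [-0.2, 0.5, -1.2]
grip_width: 0.0595
```

{"fn": "apply_moves", "kwargs": {
  "moves": [
    {"dx": 0, "dy": 0, "dz": -10, "rx": -0.2, "ry": 0, "rz": 0},
    {"dx": 0, "dy": 0, "dz": -15, "rx": -0.2, "ry": 0, "rz": 0},
    {"dx": 0, "dy": 0, "dz": -20, "rx": -0.2, "ry": 0, "rz": 0},
    {"dx": 0, "dy": 0, "dz": -25, "rx": 0, "ry": 0, "rz": 0},
    {"dx": 0, "dy": 0, "dz": -25, "rx": 0, "ry": 0, "rz": 0},
    {"dx": 0, "dy": 0, "dz": 0, "rx": 0, "ry": 0, "rz": 0}
  ]
}}

```text
time_s: 19.85
position: [0.4823, 0.2494, 0.2725]
orientation: [-3.14, 0.005, -3.053]
contact_force: [1.0, 0.6, 0.7]
grip_width: 0.0596
```

```bash
python3 - <<'E'
from arc import *
st()
plan([.40,-.02,.30],Rt(185,0),vmax=30)
E
```

```text
t 19.85 p [0.4823 0.2494 0.2725] rpy [-3.14   0.005 -3.053] F [1.  0.6 0.7] w 0.0596 q [ 0.362  0.302  0.031  1.295 -0.003  0.273]
n 10 L 283.0 A 0.3
[{"dx": 10.6, "dy": -26.1, "dz": -2.8}, {"dx": 10.6, "dy": -26.1, "dz": -2.8}, {"dx": 10.6, "dy": -26.1, "dz": -2.8}, {"dx": 10.6, "dy": -26.1, "dz": -2.8}, {"dx": 10.5, "dy": -26.1, "dz": -2.8}, {"dx": 10.5, "dy": -26.1, "dz": -2.8}, {"dx": 10.5, "dy": -26.1, "dz": -2.8}, {"dx": 10.5, "dy": -26.1, "dz": -2.8}, {"dx": 10.5, "dy": -26.1, "dz": -2.8}, {"dx": 10.5, "dy": -26.1, "dz": -2.8}]
```

{"fn": "apply_moves", "kwargs": {
  "moves": [
    {"dx": 4, "dy": -15, "dz": -2, "rx": 0, "ry": 0, "rz": 0},
    {"dx": 5, "dy": -25, "dz": -2, "rx": 0, "ry": 0, "rz": 0},
    {"dx": 5, "dy": -30, "dz": -2, "rx": 0, "ry": 0, "rz": 0},
    {"dx": 5, "dy": -30, "dz": -2, "rx": 0, "ry": 0, "rz": 0},
    {"dx": 5, "dy": -30, "dz": -2, "rx": 0, "ry": 0, "rz": 0},
    {"dx": 5, "dy": -30, "dz": 0, "rx": 0, "ry": 0, "rz": 0},
    {"dx": 5, "dy": -30, "dz": 0, "rx": 0, "ry": 0, "rz": 0},
    {"dx": 5, "dy": -30, "dz": 0, "rx": 0, "ry": 0, "rz": 0},
    {"dx": 4, "dy": -20, "dz": 0, "rx": 0, "ry": 0, "rz": 0},
    {"dx": 0, "dy": -10, "dz": 0, "rx": 0, "ry": 0, "rz": 0},
    {"dx": 0, "dy": 0, "dz": 0, "rx": 0, "ry": 0, "rz": 0}
  ]
}}

```text
time_s: 20.77
position: [0.464, -0.0101, 0.2922]
orientation: [3.138, 0.024, -3.047]
contact_force: [0.2, 0.1, -0.9]
grip_width: 0.0596
```

```bash
python3 - <<'E'
from arc import *
st();save('wrist','w17'); save('top','t17')
for n in ['cork_block','file_case']: print(n,[(np.round(d['pixel']),round(d['conf'],2)) for d in r.landmark_of('wrist',n)])
E
```

```text
t 20.77 p [ 0.464  -0.0101  0.2922] rpy [ 3.138  0.024 -3.047] F [ 0.2  0.1 -0.9] w 0.0596 q [-0.165  0.122 -0.148  1.279  0.01  -0.259]
cork_block [(array([327., 188.]), 0.71)]
file_case [(array([267., 182.]), 0.71), (array([203., 191.]), 0.68)]
```

View pics/w17.png

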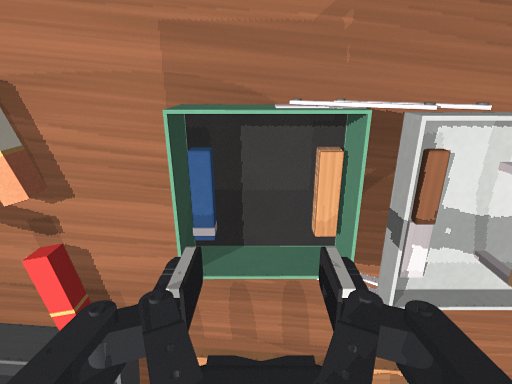

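View pics/t17.png

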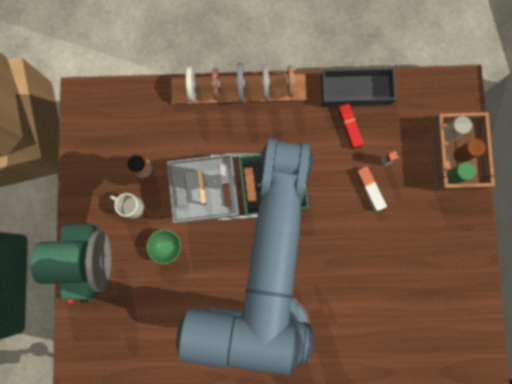

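The tray is open. The blue case is at −y (203,192), the cork is at +y (328,190), and the middle is clear.

```bash
python3 - <<'E'
from arc import *
c=wristcam([.464,-.0101,.2922],[3.138,.024,-3.047])
Q=[atz(c,p,.08) for p in [(165,112),(370,110),(360,277),(178,278)]]; Q=np.array(Q); print(Q, Q.mean(0))
for i in range(4): v=Q[(i+1)%4]-Q[i]; print(np.linalg.norm(v).round(4), np.degrees(np.arctan2(v[1],v[0])).round(1))
for n,p,z in [('cork tl',(317,149),.034),('cork tr',(341,149),.034),('cork bl',(315,236),.034),('cork br',(338,236),.034),('case tl',(191,149),.028),('case tr',(213,149),.028),('case br',(215,238),.028)]:
    X=atz(c,p,z)-np.r_[Q.mean(0)[:2],0]; print(n,(X@XB).round(4),(X@YB).round(4))
# stone pregrasp
a=22.4; g=np.array([.4095,-.383]); f=np.array([np.cos(np.radians(a)),np.sin(np.radians(a))]); m=g+.08*f; print('mid',m)
plan([m[0],m[1],.15],Rt(180+a,0),vmax=33)
E
```

```text
[[ 0.4184 -0.1137  0.08  ]
 [ 0.396   0.0999  0.08  ]
 [ 0.601   0.1324  0.08  ]
 [ 0.6241 -0.0996  0.08  ]] [0.509875 0.00475  0.08    ]
0.2148 96.0
0.2076 9.0
0.2331 -84.3
0.2062 -176.1
cork tl -0.0535 0.0612
cork tr -0.0537 0.0911
cork bl 0.068 0.0666
cork br 0.068 0.0984
case tl -0.0518 -0.0969
case tr -0.0519 -0.0691
case br 0.0746 -0.0726
mid [ 0.48346368 -0.35251437]
n 12 L 373.6 A 16.8
[{"dx": 1.5, "dy": -28.8, "dz": 11.6, "ry": 0.1, "rz": -1.4}, {"dx": 2.2, "dy": -28.8, "dz": 11.7, "ry": 0.1, "rz": -1.4}, {"dx": 2.8, "dy": -28.7, "dz": 11.7, "ry": 0.1, "rz": -1.4}, {"dx": 3.5, "dy": -28.6, "dz": 11.7, "ry": 0.1, "rz": -1.4}, {"dx": 4.2, "dy": -28.6, "dz": 11.7, "ry": 0.1, "rz": -1.4}, {"dx": 4.9, "dy": -28.4, "dz": 11.7, "ry": 0.1, "rz": -1.4}, {"dx": 5.5, "dy": -28.3, "dz": 11.7, "ry": 0.1, "rz": -1.4}, {"dx": 6.2, "dy": -28.2, "dz": 11.7, "ry": 0.1, "rz": -1.4}, {"dx": 6.9, "dy": -28.0, "dz": 11.7, "ry": 0.1, "rz": -1.4}, {"dx": 7.5, "dy": -27.8, "dz": 11.8, "ry": 0.1, "rz": -1.4}, {"dx": 8.2, "dy": -27.6, "dz": 11.8, "ry": 0.1, "rz": -1.4}, {"dx": 8.8, "dy": -27.4, "dz": 11.8, "ry": 0.1, "rz": -1.4}]
```

{"fn": "apply_moves", "kwargs": {
  "moves": [
    {"dx": 1, "dy": -15, "dz": 5, "rx": 0, "ry": 0.1, "rz": -1.4},
    {"dx": 2, "dy": -26, "dz": 8, "rx": 0, "ry": 0.1, "rz": -1.4},
    {"dx": 3, "dy": -29, "dz": 11, "rx": 0, "ry": 0.1, "rz": -1.4},
    {"dx": 3, "dy": -29, "dz": 12, "rx": 0, "ry": 0.1, "rz": -1.4},
    {"dx": 4, "dy": -29, "dz": 12, "rx": 0, "ry": 0.1, "rz": -1.4},
    {"dx": 5, "dy": -29, "dz": 12, "rx": 0, "ry": 0.1, "rz": -1.4},
    {"dx": 5, "dy": -29, "dz": 12, "rx": 0, "ry": 0.1, "rz": -1.4},
    {"dx": 6, "dy": -29, "dz": 12, "rx": 0, "ry": 0.1, "rz": -1.4},
    {"dx": 7, "dy": -29, "dz": 12, "rx": 0, "ry": 0.1, "rz": -1.4},
    {"dx": 7, "dy": -29, "dz": 12, "rx": 0, "ry": 0.1, "rz": -1.4},
    {"dx": 8, "dy": -29, "dz": 12, "rx": 0, "ry": 0.1, "rz": -1.4},
    {"dx": 8, "dy": -22, "dz": 10, "rx": 0, "ry": 0.1, "rz": -1.4},
    {"dx": 3, "dy": -10, "dz": 3, "rx": 0, "ry": 0, "rz": 0},
    {"dx": 0, "dy": 0, "dz": 0, "rx": 0, "ry": 0, "rz": 0},
    {"dx": 0, "dy": 0, "dz": 0, "rx": 0, "ry": 0, "rz": 0}
  ],
  "gripper": 0.75
}}

```text
time_s: 22.22
position: [0.5044, -0.341, 0.1504]
orientation: [3.136, 0.012, -2.701]
contact_force: [0.2, 0.5, 1.1]
grip_width: 0.0644
```

```bash
python3 - <<'E'
from arc import *
st();save('wrist','w18')
plan([.4835,-.3525,.10],Rt(202.4,0),vmax=12)
E
```

```text
t 22.22 p [ 0.5044 -0.341   0.1504] rpy [ 3.136  0.012 -2.701] F [0.2 0.5 1.1] w 0.0644 q [-0.705  0.488 -0.01   1.073  0.014 -1.146]
n 5 L 56.1 A 3.0
[{"dx": 4.9, "dy": -0.4, "dz": 10.1, "rx": 0.1, "ry": 0.1, "rz": 0.6}, {"dx": 4.9, "dy": -0.4, "dz": 10.1, "rx": 0.1, "ry": 0.1, "rz": 0.6}, {"dx": 4.9, "dy": -0.5, "dz": 10.1, "rx": 0.1, "ry": 0.1, "rz": 0.6}, {"dx": 4.8, "dy": -0.5, "dz": 10.1, "rx": 0.1, "ry": 0.1, "rz": 0.6}, {"dx": 4.8, "dy": -0.5, "dz": 10.1, "rx": 0.1, "ry": 0.1, "rz": 0.6}]
```

View pics/w18.png

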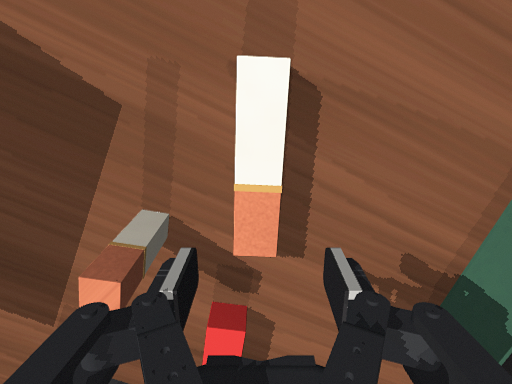

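The stone is in line (column 258). Moving over it and down.

{"fn": "apply_moves", "kwargs": {
  "moves": [
    {"dx": 8, "dy": -0.5, "dz": 5, "rx": 0.1, "ry": 0.1, "rz": 0.6},
    {"dx": 8, "dy": -0.5, "dz": 9, "rx": 0.1, "ry": 0.1, "rz": 0.6},
    {"dx": 6, "dy": -0.5, "dz": 11, "rx": 0.1, "ry": 0.1, "rz": 0.6},
    {"dx": 3, "dy": -0.5, "dz": 12, "rx": 0.1, "ry": 0.1, "rz": 0.6},
    {"dx": 0, "dy": -0.5, "dz": 12, "rx": 0.1, "ry": 0.1, "rz": 0.6},
    {"dx": 0, "dy": 0, "dz": 0, "rx": 0, "ry": 0, "rz": 0},
    {"dx": 0, "dy": 0, "dz": 0, "rx": 0, "ry": 0, "rz": 0}
  ]
}}

```text
time_s: 22.85
position: [0.4833, -0.3455, 0.1055]
orientation: [-3.133, 0.006, -2.747]
contact_force: [0.3, 0.3, 0.8]
grip_width: 0.0642
```

```bash
python3 - <<'E'
from arc import *
st();save('wrist','w19')
plan([.4835,-.3525,.026],Rt(202.4,0),vmax=10)
E
```

```text
t 22.85 p [ 0.4833 -0.3455  0.1055] rpy [-3.133  0.006 -2.747] F [0.3 0.3 0.8] w 0.0642 q [-0.729  0.485 -0.138  0.937  0.002 -1.123]
n 8 L 79.8 A 0.6
[{"dx": 0.4, "dy": -0.8, "dz": 9.9, "rx": -0.1}, {"dx": 0.4, "dy": -0.8, "dz": 9.9, "rx": -0.1}, {"dx": 0.4, "dy": -0.8, "dz": 9.9, "rx": -0.1}, {"dx": 0.3, "dy": -0.8, "dz": 9.9, "rx": -0.1}, {"dx": 0.3, "dy": -0.8, "dz": 9.9, "rx": -0.1}, {"dx": 0.3, "dy": -0.8, "dz": 9.9, "rx": -0.1}, {"dx": 0.3, "dy": -0.8, "dz": 9.9, "rx": -0.1}, {"dx": 0.3, "dy": -0.8, "dz": 9.9, "rx": -0.1}]
```

View pics/w19.png

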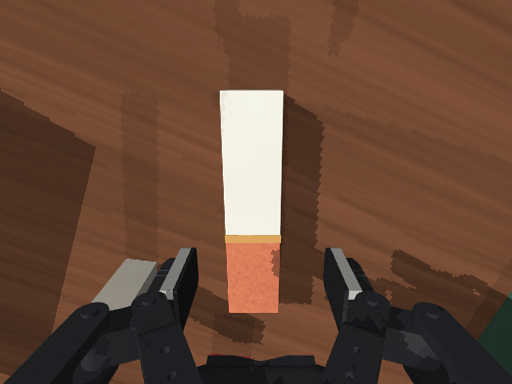

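```bash
python3 - <<'E'
from arc import *
c=wristcam([.4833,-.3455,.1055],[-3.133,.006,-2.747])
h=.019
pts=[(0,h,h),(0,-h,h),(.16,h,h),(.16,-h,h),(.096,h,h),(.096,-h,h)]
px=[(283,91),(220,91),(278,313),(229,313),(281,239),(225,239)]
for free in ([0,1,3],[0,1,2,3,4]):
    q,e=fit(c,px,pts,[.41,-.38,.019,23,0,0],free); print(q.round(4),e.round(1)); print(q[:2]+.08*np.array([np.cos(np.radians(q[3])),np.sin(np.radians(q[3]))]))
E
```

```text
[ 4.10000e-01 -3.82100e-01  1.90000e-02  2.26644e+01  0.00000e+00
  0.00000e+00] [ 1.  -0.1 -1.  -0.1  0.7  1.3 -0.5  1.1 -0.5 -0.7  0.2 -0.9]
[ 0.48377461 -0.35127391]
[ 4.0990e-01 -3.8210e-01  1.9900e-02  2.2643e+01 -7.6480e-01  0.0000e+00] [ 1.2  0.4 -1.1  0.4  0.6  0.4 -0.4  0.2 -0.5 -0.6  0.3 -0.8]
[ 0.48378272 -0.35127514]
```

Consistent (middle at 0.484, −0.351, height 19 mm). Descending to grasp.

{"fn": "apply_moves", "kwargs": {
  "moves": [
    {"dx": 0.3, "dy": -0.7, "dz": 9, "rx": 0, "ry": 0, "rz": 0},
    {"dx": 0.3, "dy": -0.7, "dz": 10, "rx": -0.1, "ry": 0, "rz": 0},
    {"dx": 0.3, "dy": -0.7, "dz": 10, "rx": -0.1, "ry": 0, "rz": 0},
    {"dx": 0.3, "dy": -0.7, "dz": 10, "rx": -0.1, "ry": 0, "rz": 0},
    {"dx": 0.3, "dy": -0.7, "dz": 10, "rx": -0.1, "ry": 0, "rz": 0},
    {"dx": 0.3, "dy": -0.7, "dz": 10, "rx": -0.1, "ry": 0, "rz": 0},
    {"dx": 0.3, "dy": -0.7, "dz": 9, "rx": 0, "ry": 0, "rz": 0},
    {"dx": 0, "dy": 0, "dz": 0, "rx": 0, "ry": 0, "rz": 0},
    {"dx": 0, "dy": 0, "dz": 0, "rx": 0, "ry": 0, "rz": 0}
  ]
}}

```text
time_s: 23.65
position: [0.4848, -0.3513, 0.0317]
orientation: [-3.141, 0.007, -2.746]
contact_force: [0.9, 0.8, 0.5]
grip_width: 0.0638
```

```bash
python3 - <<'E'
from arc import *
st()
plan([.4837,-.3515,.0255],Rt(202.5,0),vmax=10)
E
```

```text
t 23.65 p [ 0.4848 -0.3513  0.0317] rpy [-3.141  0.007 -2.746] F [0.9 0.8 0.5] w 0.0638 q [-0.736  0.571 -0.206  0.791  0.007 -1.132]
n 1 L 6.3 A 0.5
[{"dx": 1.1, "dy": 0.2, "dz": 6.2, "ry": 0.4, "rz": 0.2}]
```

{"fn": "apply_moves", "kwargs": {
  "moves": [
    {"dx": 0.5, "dy": 0, "dz": 4, "rx": 0, "ry": 0.3, "rz": 0},
    {"dx": 0.5, "dy": 0, "dz": 2, "rx": 0, "ry": 0, "rz": 0},
    {"dx": 0, "dy": 0, "dz": 0, "rx": 0, "ry": 0, "rz": 0}
  ]
}}

```text
time_s: 23.9
position: [0.4839, -0.3518, 0.0253]
orientation: [-3.141, 0.002, -2.746]
contact_force: [-0.8, 0.3, 0.1]
grip_width: 0.0641
```

{"fn": "apply_moves", "kwargs": {
  "moves": [
    {"dx": 0, "dy": 0, "dz": 0, "rx": 0, "ry": 0, "rz": 0},
    {"dx": 0, "dy": 0, "dz": 0, "rx": 0, "ry": 0, "rz": 0},
    {"dx": 0, "dy": 0, "dz": 0, "rx": 0, "ry": 0, "rz": 0},
    {"dx": 0, "dy": 0, "dz": 0, "rx": 0, "ry": 0, "rz": 0},
    {"dx": 0, "dy": 0, "dz": 0, "rx": 0, "ry": 0, "rz": 0}
  ],
  "gripper": 0,
  "squeeze": 70
}}

```text
time_s: 24.32
position: [0.4842, -0.3519, 0.0262]
orientation: [-3.14, 0.002, -2.746]
contact_force: [-0.6, -0.4, -0.9]
grip_width: 0.0368
```

{"fn": "apply_moves", "kwargs": {
  "moves": [
    {"dx": 0, "dy": 0, "dz": -6, "rx": 0, "ry": 0, "rz": 0},
    {"dx": 0, "dy": 0, "dz": -12, "rx": 0, "ry": 0, "rz": 0},
    {"dx": 0, "dy": 0, "dz": -18, "rx": 0, "ry": 0, "rz": 0},
    {"dx": 0, "dy": 0, "dz": -24, "rx": 0, "ry": 0, "rz": 0},
    {"dx": 0, "dy": 0, "dz": -28, "rx": 0, "ry": 0, "rz": 0},
    {"dx": 0, "dy": 0, "dz": -28, "rx": 0, "ry": 0, "rz": 0},
    {"dx": 0, "dy": 0, "dz": -20, "rx": 0, "ry": 0, "rz": 0},
    {"dx": 0, "dy": 0, "dz": -10, "rx": 0, "ry": 0, "rz": 0},
    {"dx": 0, "dy": 0, "dz": 0, "rx": 0, "ry": 0, "rz": 0}
  ]
}}

```text
time_s: 25.07
position: [0.4785, -0.3471, 0.1742]
orientation: [3.127, -0.006, -2.746]
contact_force: [0.0, -0.7, -4.5]
grip_width: 0.0371
```

```bash
python3 - <<'E'
from arc import *
st(); save('wrist','w20')
plan([.509,.001,.17],Rt(185.25,0),vmax=24)
E
```

```text
t 25.07 p [ 0.4785 -0.3471  0.1742] rpy [ 3.127 -0.006 -2.746] F [ 0.  -0.7 -4.5] w 0.0371 q [-7.360e-01  4.530e-01 -2.000e-03  1.131e+00  1.000e-03 -1.131e+00]
n 15 L 349.3 A 17.4
[{"dx": -10.8, "dy": 20.6, "dz": 0.5, "rx": 0.1, "rz": 1.2}, {"dx": -10.4, "dy": 20.8, "dz": 0.5, "rx": 0.1, "rz": 1.2}, {"dx": -10.0, "dy": 21.0, "dz": 0.4, "rx": 0.1, "rz": 1.2}, {"dx": -9.6, "dy": 21.2, "dz": 0.4, "rx": 0.1, "rz": 1.2}, {"dx": -9.1, "dy": 21.4, "dz": 0.4, "rx": 0.1, "rz": 1.2}, {"dx": -8.7, "dy": 21.6, "dz": 0.4, "rx": 0.1, "rz": 1.2}, {"dx": -8.2, "dy": 21.8, "dz": 0.4, "rx": 0.1, "rz": 1.2}, {"dx": -7.8, "dy": 21.9, "dz": 0.4, "rx": 0.1, "rz": 1.2}, {"dx": -7.4, "dy": 22.1, "dz": 0.3, "rx": 0.1, "rz": 1.2}, {"dx": -6.9, "dy": 22.2, "dz": 0.3, "rx": 0.1, "rz": 1.2}, {"dx": -6.5, "dy": 22.4, "dz": 0.3, "rx": 0.1, "rz": 1.2}, {"dx": -6.0, "dy": 22.5, "dz": 0.3, "rx": 0.1, "rz": 1.2}, {"dx": -5.5, "dy": 22.6, "dz": 0.3, "rx": 0.1, "rz": 1.2}, {"dx": -5.1, "dy": 22.7, "dz": 0.2, "rx": 0.1, "rz": 1.2}, {"dx": -4.6, "dy": 22.8, "dz": 0.2, "rx": 0.1, "rz": 1.2}]
```

View pics/w20.png

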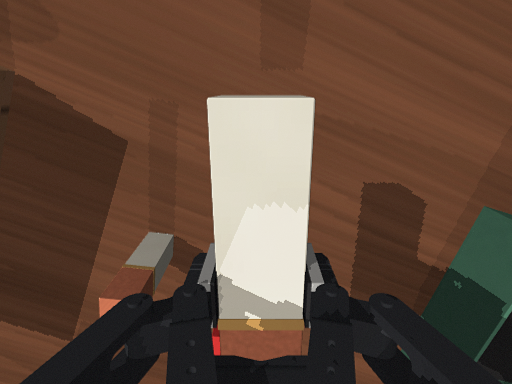

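The stone is held square and level. Carrying it over the box.

{"fn": "apply_moves", "kwargs": {
  "moves": [
    {"dx": -6, "dy": 10, "dz": 0, "rx": 0.1, "ry": 0, "rz": 1.2},
    {"dx": -10, "dy": 20, "dz": 0, "rx": 0.1, "ry": 0, "rz": 1.2},
    {"dx": -10, "dy": 21, "dz": 0, "rx": 0.1, "ry": 0, "rz": 1.2},
    {"dx": -10, "dy": 21, "dz": 0, "rx": 0.1, "ry": 0, "rz": 1.2},
    {"dx": -9, "dy": 21, "dz": 0, "rx": 0.1, "ry": 0, "rz": 1.2},
    {"dx": -9, "dy": 22, "dz": 0, "rx": 0.1, "ry": 0, "rz": 1.2},
    {"dx": -8, "dy": 22, "dz": 0, "rx": 0.1, "ry": 0, "rz": 1.2},
    {"dx": -8, "dy": 22, "dz": 0, "rx": 0.1, "ry": 0, "rz": 1.2},
    {"dx": -7, "dy": 22, "dz": 0, "rx": 0.1, "ry": 0, "rz": 1.2},
    {"dx": -7, "dy": 22, "dz": 0, "rx": 0, "ry": 0, "rz": 1.2},
    {"dx": -6, "dy": 22, "dz": 0, "rx": 0, "ry": 0, "rz": 1.2},
    {"dx": -6, "dy": 22, "dz": 0, "rx": 0, "ry": 0, "rz": 1.2},
    {"dx": -5, "dy": 22, "dz": 0, "rx": 0, "ry": 0, "rz": 1.2},
    {"dx": -5, "dy": 20, "dz": 0, "rx": 0, "ry": 0, "rz": 1.2},
    {"dx": -4, "dy": 14, "dz": 0, "rx": 0, "ry": 0, "rz": 0.6},
    {"dx": 0, "dy": 0, "dz": 0, "rx": 0, "ry": 0, "rz": 0},
    {"dx": 0, "dy": 0, "dz": 0, "rx": 0, "ry": 0, "rz": 0}
  ]
}}

```text
time_s: 26.53
position: [0.496, -0.0054, 0.1483]
orientation: [3.126, -0.047, -3.068]
contact_force: [0.9, -0.2, -3.8]
grip_width: 0.037
```

```bash
python3 - <<'E'
from arc import *
st(); save('wrist','w21')
plan([.5095,.001,.12],Rt(185.25,0),vmax=10)
E
```

```text
t 26.53 p [ 0.496  -0.0054  0.1483] rpy [ 3.126 -0.047 -3.068] F [ 0.9 -0.2 -3.8] w 0.037 q [-0.142  0.316 -0.281  1.023  0.005 -0.215]
n 4 L 32.0 A 3.1
[{"dx": -3.9, "dy": 1.3, "dz": 6.9, "rx": 0.2, "ry": -0.7, "rz": -0.3}, {"dx": -3.8, "dy": 1.3, "dz": 6.9, "rx": 0.2, "ry": -0.7, "rz": -0.3}, {"dx": -3.7, "dy": 1.3, "dz": 7.0, "rx": 0.2, "ry": -0.7, "rz": -0.3}, {"dx": -3.6, "dy": 1.3, "dz": 7.0, "rx": 0.2, "ry": -0.7, "rz": -0.3}]
```

View pics/w21.png

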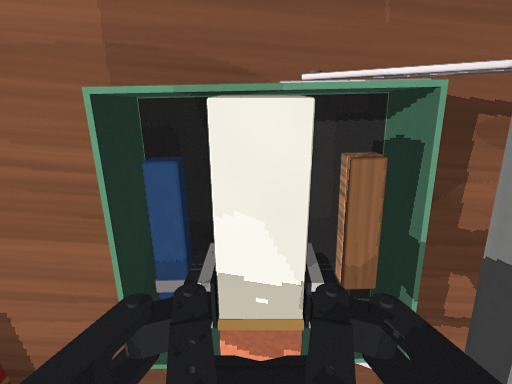

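Centred between the case and the cork. Correcting the pose and lowering.

{"fn": "apply_moves", "kwargs": {
  "moves": [
    {"dx": -4, "dy": 1.3, "dz": 2, "rx": 0.2, "ry": -0.7, "rz": -0.3},
    {"dx": -4, "dy": 1.3, "dz": 5, "rx": 0.2, "ry": -0.7, "rz": -0.3},
    {"dx": -4, "dy": 1.3, "dz": 7, "rx": 0.2, "ry": -0.7, "rz": -0.3},
    {"dx": -3, "dy": 1.3, "dz": 8, "rx": 0.2, "ry": -0.7, "rz": -0.3},
    {"dx": 0, "dy": 0, "dz": 4, "rx": 0, "ry": 0, "rz": 0},
    {"dx": 0, "dy": 0, "dz": 0, "rx": 0, "ry": 0, "rz": 0},
    {"dx": 0, "dy": 0, "dz": 0, "rx": 0, "ry": 0, "rz": 0}
  ]
}}

```text
time_s: 27.17
position: [0.5094, -0.0041, 0.1182]
orientation: [-3.141, 0.002, -3.054]
contact_force: [-0.2, -0.3, -3.9]
grip_width: 0.0367
```

```bash
python3 - <<'E'
from arc import *
st(); 
plan([.5095,.001,.055],Rt(185.25,0),vmax=9)
E
```

```text
t 27.17 p [ 0.5094 -0.0041  0.1182] rpy [-3.141e+00  2.000e-03 -3.054e+00] F [-0.2 -0.3 -3.9] w 0.0367 q [-0.133  0.326 -0.35   0.892  0.    -0.221]
n 8 L 63.4 A 0.3
[{"dx": -0.1, "dy": 0.6, "dz": 7.9}, {"dx": -0.1, "dy": 0.6, "dz": 7.9}, {"dx": -0.1, "dy": 0.6, "dz": 7.9}, {"dx": -0.1, "dy": 0.6, "dz": 7.9}, {"dx": -0.1, "dy": 0.6, "dz": 7.9}, {"dx": -0.1, "dy": 0.6, "dz": 7.9}, {"dx": -0.1, "dy": 0.6, "dz": 7.9}, {"dx": -0.1, "dy": 0.6, "dz": 7.9}]
```

{"fn": "apply_moves", "kwargs": {
  "moves": [
    {"dx": 0, "dy": 0.6, "dz": 8, "rx": 0, "ry": 0, "rz": 0},
    {"dx": 0, "dy": 0.6, "dz": 8, "rx": 0, "ry": 0, "rz": 0},
    {"dx": 0, "dy": 0.6, "dz": 8, "rx": 0, "ry": 0, "rz": 0},
    {"dx": 0, "dy": 0.6, "dz": 8, "rx": 0, "ry": 0, "rz": 0},
    {"dx": 0, "dy": 0.6, "dz": 8, "rx": 0, "ry": 0, "rz": 0},
    {"dx": 0, "dy": 0.6, "dz": 8, "rx": 0, "ry": 0, "rz": 0},
    {"dx": 0, "dy": 0.6, "dz": 8, "rx": 0, "ry": 0, "rz": 0},
    {"dx": 0, "dy": 0.6, "dz": 8, "rx": 0, "ry": 0, "rz": 0},
    {"dx": 0, "dy": 0, "dz": 5, "rx": 0, "ry": 0, "rz": 0},
    {"dx": 0, "dy": 0, "dz": 0, "rx": 0, "ry": 0, "rz": 0}
  ]
}}

```text
time_s: 28.0
position: [0.5091, 0.0002, 0.0417]
orientation: [-3.141, 0.002, -3.055]
contact_force: [0.1, -0.0, -3.7]
grip_width: 0.0367
```

```bash
python3 - <<'E'
from arc import *
st(); save('wrist','w22')
plan([.5095,.001,.031],Rt(185.25,0),vmax=5)
E
```

```text
t 28.0 p [5.091e-01 2.000e-04 4.170e-02] rpy [-3.141e+00  2.000e-03 -3.055e+00] F [ 0.1 -0.  -3.7] w 0.0367 q [-0.124  0.413 -0.451  0.706  0.    -0.211]
n 3 L 11.1 A 0.3
[{"dx": -0.1, "dy": 0.3, "dz": 3.7, "rz": -0.1}, {"dx": -0.1, "dy": 0.3, "dz": 3.7, "rz": -0.1}, {"dx": -0.1, "dy": 0.3, "dz": 3.7, "rz": -0.1}]
```

View pics/w22.png

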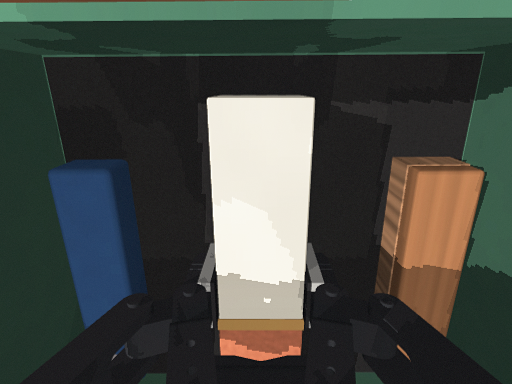

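{"fn": "apply_moves", "kwargs": {
  "moves": [
    {"dx": 0, "dy": 0, "dz": 4, "rx": 0, "ry": 0, "rz": 0},
    {"dx": 0, "dy": 0, "dz": 3, "rx": 0, "ry": 0, "rz": 0},
    {"dx": 0, "dy": 0, "dz": 2, "rx": 0, "ry": 0, "rz": 0},
    {"dx": 0, "dy": 0, "dz": 2, "rx": 0, "ry": 0, "rz": 0},
    {"dx": 0, "dy": 0, "dz": 0, "rx": 0, "ry": 0, "rz": 0}
  ]
}}

```text
time_s: 28.47
position: [0.5108, -0.0, 0.0313]
orientation: [-3.141, 0.005, -3.055]
contact_force: [-0.2, -0.4, -5.0]
grip_width: 0.0369
```

{"fn": "apply_moves", "kwargs": {
  "moves": [
    {"dx": 0, "dy": 0, "dz": 1.5, "rx": 0, "ry": 0, "rz": 0},
    {"dx": 0, "dy": 0, "dz": 1, "rx": 0, "ry": 0, "rz": 0},
    {"dx": 0, "dy": 0, "dz": 0, "rx": 0, "ry": 0, "rz": 0}
  ]
}}

```text
time_s: 28.72
position: [0.5113, -0.0001, 0.0306]
orientation: [-3.14, 0.006, -3.055]
contact_force: [0.9, 0.2, -4.9]
grip_width: 0.0368
```

{"fn": "apply_moves", "kwargs": {
  "moves": [
    {"dx": 0, "dy": 0, "dz": 1.5, "rx": 0, "ry": 0, "rz": 0},
    {"dx": 0, "dy": 0, "dz": 1.5, "rx": 0, "ry": 0, "rz": 0},
    {"dx": 0, "dy": 0, "dz": 0, "rx": 0, "ry": 0, "rz": 0}
  ]
}}

```text
time_s: 28.97
position: [0.5118, -0.0001, 0.0307]
orientation: [-3.14, 0.008, -3.055]
contact_force: [0.4, -1.0, -4.2]
grip_width: 0.0373
```

{"fn": "apply_moves", "kwargs": {
  "moves": [
    {"dx": 0, "dy": 0, "dz": 0, "rx": 0, "ry": 0, "rz": 0},
    {"dx": 0, "dy": 0, "dz": 0, "rx": 0, "ry": 0, "rz": 0},
    {"dx": 0, "dy": 0, "dz": 0, "rx": 0, "ry": 0, "rz": 0},
    {"dx": 0, "dy": 0, "dz": 0, "rx": 0, "ry": 0, "rz": 0},
    {"dx": 0, "dy": 0, "dz": 0, "rx": 0, "ry": 0, "rz": 0}
  ],
  "gripper": 0.68
}}

```text
time_s: 29.38
position: [0.5155, -0.0007, 0.0325]
orientation: [-3.138, 0.015, -3.055]
contact_force: [-1.0, -0.2, -0.2]
grip_width: 0.0582
```

{"fn": "apply_moves", "kwargs": {
  "moves": [
    {"dx": 0, "dy": 0, "dz": -8, "rx": 0, "ry": 0, "rz": 0},
    {"dx": 0, "dy": 0, "dz": -14, "rx": 0, "ry": 0, "rz": 0},
    {"dx": 0, "dy": 0, "dz": -20, "rx": 0, "ry": 0, "rz": 0},
    {"dx": 0, "dy": 0, "dz": -26, "rx": 0, "ry": 0, "rz": 0},
    {"dx": 2, "dy": 0, "dz": -30, "rx": 0, "ry": 0, "rz": 0},
    {"dx": 5, "dy": 0, "dz": -30, "rx": 0, "ry": 0, "rz": 0},
    {"dx": 8, "dy": 0, "dz": -30, "rx": 0, "ry": 0, "rz": 0},
    {"dx": 8, "dy": 0, "dz": -30, "rx": 0, "ry": 0, "rz": 0},
    {"dx": 6, "dy": 0, "dz": -20, "rx": 0, "ry": 0, "rz": 0},
    {"dx": 0, "dy": 0, "dz": -10, "rx": 0, "ry": 0, "rz": 0},
    {"dx": 0, "dy": 0, "dz": 0, "rx": 0, "ry": 0, "rz": 0},
    {"dx": 0, "dy": 0, "dz": 0, "rx": 0, "ry": 0, "rz": 0}
  ]
}}

```text
time_s: 30.38
position: [0.4806, -0.0027, 0.2659]
orientation: [-3.138, 0.017, -3.055]
contact_force: [-0.6, 0.1, -0.3]
grip_width: 0.058
```

```bash
python3 - <<'E'
from arc import *
st(); save('wrist','w23')
E
```

```text
t 30.38 p [ 0.4806 -0.0027  0.2659] rpy [-3.138  0.017 -3.055] F [-0.6  0.1 -0.3] w 0.058 q [-0.138  0.166 -0.163  1.224 -0.    -0.224]
```

View pics/w23.png

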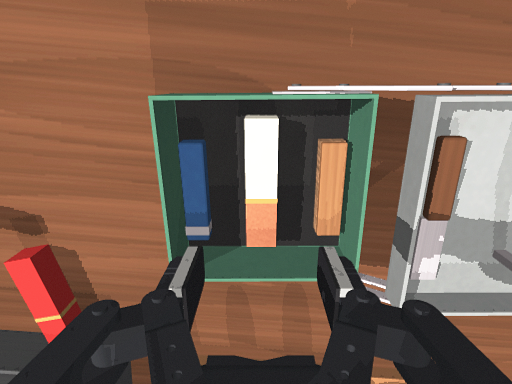

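The stone lies between the blue case and the cork. I'll verify its pose, then go to the handle.

```bash
python3 - <<'E'
from arc import *
c=wristcam([.4806,-.0027,.2659],[-3.138,.017,-3.055])
h=.019
pts=[(0,h,h),(0,-h,h),(.16,h,h),(.16,-h,h),(.096,h,h),(.096,-h,h)]
px=[(278,116),(245,116),(276,247),(246,247),(277,200.5),(245,200.5)]
for free in ([0,1,3],[0,1,2,3,4]):
    q,e=fit(c,px,pts,[.43,0,.023,5,0,0],free); print(q.round(4),e.round(1)); m=q[:2]+.08*np.array([np.cos(np.radians(q[3])),np.sin(np.radians(q[3]))])-[.509,.003]; print('bay frame',m@XB[:2],m@YB[:2],'yaw rel',q[3]-5.25)
t=pt(2.27); print(t)
plan([t[0],t[1],.27],Rt(185.25,0),vmax=27)
E
```

```text
[ 0.4307 -0.0064  0.023   4.8426  0.      0.    ] [ 0.8  1.4 -0.9  1.3 -0.1 -0.4 -0.  -0.6 -0.  -1.1  0.3 -1.2]
bay frame 0.0011377116794673262 -0.002713917509931727 yaw rel -0.40738779429092276
[ 0.4293 -0.0065  0.0275  4.8427  0.0353  0.    ] [ 1.1  0.5 -1.2  0.4  0.1  0.4 -0.2  0.3  0.2 -0.8  0.1 -0.9]
bay frame -0.00021347271277621536 -0.0027072121343811005 yaw rel -0.40726409122329965
[0.48448799 0.24451989 0.16451797]
n 10 L 247.3 A 1.1
[{"dx": -2.5, "dy": 24.6, "dz": -0.5, "ry": 0.1}, {"dx": -2.5, "dy": 24.6, "dz": -0.5, "ry": 0.1}, {"dx": -2.5, "dy": 24.6, "dz": -0.5, "ry": 0.1}, {"dx": -2.6, "dy": 24.6, "dz": -0.5, "ry": 0.1}, {"dx": -2.6, "dy": 24.6, "dz": -0.5, "ry": 0.1}, {"dx": -2.6, "dy": 24.6, "dz": -0.5, "ry": 0.1}, {"dx": -2.6, "dy": 24.6, "dz": -0.5, "ry": 0.1}, {"dx": -2.6, "dy": 24.6, "dz": -0.4, "ry": 0.1}, {"dx": -2.6, "dy": 24.6, "dz": -0.4, "ry": 0.1}, {"dx": -2.6, "dy": 24.6, "dz": -0.4, "ry": 0.1}]
```

The stone is within 3 mm of the bay centre and under 1° off in yaw. Going to the handle.

{"fn": "apply_moves", "kwargs": {
  "moves": [
    {"dx": -1, "dy": 14, "dz": 0, "rx": 0, "ry": 0.1, "rz": 0},
    {"dx": -2, "dy": 22, "dz": 0, "rx": 0, "ry": 0.1, "rz": 0},
    {"dx": -3, "dy": 25, "dz": 0, "rx": 0, "ry": 0.1, "rz": 0},
    {"dx": -3, "dy": 25, "dz": 0, "rx": 0, "ry": 0.1, "rz": 0},
    {"dx": -3, "dy": 25, "dz": 0, "rx": 0, "ry": 0.1, "rz": 0},
    {"dx": -3, "dy": 25, "dz": 0, "rx": 0, "ry": 0.1, "rz": 0},
    {"dx": -3, "dy": 25, "dz": 0, "rx": 0, "ry": 0.1, "rz": 0},
    {"dx": -3, "dy": 25, "dz": 0, "rx": 0, "ry": 0.1, "rz": 0},
    {"dx": -3, "dy": 25, "dz": 0, "rx": 0, "ry": 0.1, "rz": 0},
    {"dx": -2, "dy": 20, "dz": 0, "rx": 0, "ry": 0, "rz": 0},
    {"dx": 0, "dy": 10, "dz": 0, "rx": 0, "ry": 0, "rz": 0},
    {"dx": 0, "dy": 0, "dz": 0, "rx": 0, "ry": 0, "rz": 0},
    {"dx": 0, "dy": 0, "dz": 0, "rx": 0, "ry": 0, "rz": 0}
  ]
}}

```text
time_s: 31.52
position: [0.4791, 0.2482, 0.2442]
orientation: [-3.132, -0.031, -3.059]
contact_force: [0.3, -0.6, 0.3]
grip_width: 0.0581
```

```bash
python3 - <<'E'
from arc import *
st(); t=pt(2.27)
plan([t[0],t[1],.205],Rt(185.25,0),vmax=12)
E
```

```text
t 31.52 p [0.4791 0.2482 0.2442] rpy [-3.132 -0.031 -3.059] F [ 0.3 -0.6  0.3] w 0.0581 q [ 3.610e-01  3.350e-01  3.000e-03  1.271e+00 -1.000e-03  2.780e-01]
n 4 L 39.7 A 1.9
[{"dx": -1.6, "dy": -0.9, "dz": 9.8, "rx": -0.1, "ry": -0.4, "rz": -0.1}, {"dx": -1.5, "dy": -1.0, "dz": 9.8, "rx": -0.1, "ry": -0.4, "rz": -0.1}, {"dx": -1.4, "dy": -1.0, "dz": 9.8, "rx": -0.1, "ry": -0.4, "rz": -0.1}, {"dx": -1.3, "dy": -1.0, "dz": 9.8, "rx": -0.1, "ry": -0.4, "rz": -0.1}]
```

{"fn": "apply_moves", "kwargs": {
  "moves": [
    {"dx": -1.5, "dy": -1, "dz": 9, "rx": -0.1, "ry": -0.4, "rz": -0.1},
    {"dx": -1.5, "dy": -1, "dz": 10, "rx": -0.1, "ry": -0.4, "rz": -0.1},
    {"dx": -1.5, "dy": -1, "dz": 10, "rx": -0.1, "ry": -0.4, "rz": -0.1},
    {"dx": -1.5, "dy": -1, "dz": 8, "rx": -0.1, "ry": -0.4, "rz": -0.1},
    {"dx": 0, "dy": 0, "dz": 0, "rx": 0, "ry": 0, "rz": 0},
    {"dx": 0, "dy": 0, "dz": 0, "rx": 0, "ry": 0, "rz": 0}
  ]
}}

```text
time_s: 32.02
position: [0.4841, 0.2366, 0.2038]
orientation: [-3.135, -0.006, -3.059]
contact_force: [-0.3, -0.4, -0.3]
grip_width: 0.0577
```

```bash
python3 - <<'E'
from arc import *
st(); save('wrist','w24'); t=pt(2.27)
plan([t[0],t[1],t[2]+.001],Rt(185.25,0),vmax=9)
E
```

```text
t 32.02 p [0.4841 0.2366 0.2038] rpy [-3.135 -0.006 -3.059] F [-0.3 -0.4 -0.3] w 0.0577 q [ 0.34   0.328 -0.111  1.139 -0.005  0.257]
n 5 L 39.1 A 0.7
[{"dx": -0.3, "dy": 1.6, "dz": 7.6, "rx": -0.1, "ry": -0.1, "rz": -0.1}, {"dx": -0.3, "dy": 1.6, "dz": 7.6, "rx": -0.1, "ry": -0.1, "rz": -0.1}, {"dx": -0.3, "dy": 1.6, "dz": 7.6, "rx": -0.1, "ry": -0.1, "rz": -0.1}, {"dx": -0.2, "dy": 1.6, "dz": 7.6, "rx": -0.1, "ry": -0.1, "rz": -0.1}, {"dx": -0.2, "dy": 1.6, "dz": 7.7, "rx": -0.1, "ry": -0.1, "rz": -0.1}]
```

View pics/w24.png

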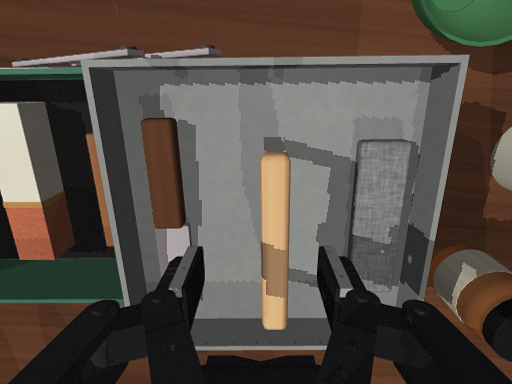

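The bar is at column 274, needing +8 mm in y as computed. Pad and scraper are in place. Descending and gripping.

{"fn": "apply_moves", "kwargs": {
  "moves": [
    {"dx": 0, "dy": 2, "dz": 7.5, "rx": 0, "ry": -0.1, "rz": -0.1},
    {"dx": 0, "dy": 2, "dz": 7.5, "rx": 0, "ry": -0.1, "rz": -0.1},
    {"dx": 0, "dy": 1.5, "dz": 7.5, "rx": 0, "ry": -0.1, "rz": -0.1},
    {"dx": 0, "dy": 1.5, "dz": 7.5, "rx": 0, "ry": -0.1, "rz": -0.1},
    {"dx": 0, "dy": 1, "dz": 7.5, "rx": 0, "ry": 0, "rz": 0},
    {"dx": 0, "dy": 0, "dz": 0, "rx": 0, "ry": 0, "rz": 0},
    {"dx": 0, "dy": 0, "dz": 0, "rx": 0, "ry": 0, "rz": 0}
  ]
}}

```text
time_s: 32.65
position: [0.4839, 0.2446, 0.1634]
orientation: [-3.135, 0.003, -3.052]
contact_force: [0.2, -0.2, 0.4]
grip_width: 0.0579
```

{"fn": "apply_moves", "kwargs": {
  "moves": [
    {"dx": 0, "dy": 0, "dz": 0, "rx": 0, "ry": 0, "rz": 0},
    {"dx": 0, "dy": 0, "dz": 0, "rx": 0, "ry": 0, "rz": 0},
    {"dx": 0, "dy": 0, "dz": 0, "rx": 0, "ry": 0, "rz": 0},
    {"dx": 0, "dy": 0, "dz": 0, "rx": 0, "ry": 0, "rz": 0},
    {"dx": 0, "dy": 0, "dz": 0, "rx": 0, "ry": 0, "rz": 0},
    {"dx": 0, "dy": 0, "dz": 0, "rx": 0, "ry": 0, "rz": 0}
  ],
  "gripper": 0,
  "squeeze": 60
}}

```text
time_s: 33.15
position: [0.4839, 0.2445, 0.1637]
orientation: [-3.134, 0.002, -3.051]
contact_force: [0.5, -0.3, -1.6]
grip_width: 0.015
```

```bash
sed -i 's/^def cur/def rebase(q):\n    global P0\n    P0=P0+r.get_state()["position"]-pt(q)\n    print("P0",P0.tolist())\ndef cur/' arc.py; python3 - <<'E'
from arc import *
cur_=cur(); print(cur_)
rebase(2.27)
arc(1.75,7)
E
```

```text
(np.float64(2.2755135465734084), array([-0.00054159, -0.0004181 , -0.00020859]))
P0 [0.5062245793211506, 0.0016500849238247906, 0.14244540301980949]
t 33.15 p [0.4839 0.2445 0.1637] rpy [-3.134e+00  2.000e-03 -3.051e+00] F [ 0.5 -0.3 -1.6] w 0.015 q [ 0.355  0.352 -0.185  1.034 -0.008  0.265]
q 2.27 err mm (x,y,z box) 0.0 0.0 -0.0
[[-0.0, -5.4, -8.5], [-0.0, -6.0, -8.0], [-0.0, -6.6, -7.6], [-0.0, -7.1, -7.1], [-0.0, -7.6, -6.5], [-0.0, -8.1, -5.9], [-0.0, -8.5, -5.3]] rot [-0.42  0.14 -0.08]
```

```bash
sed -i 's/^P0=np.array(\[.5068,.0017,.1433\])/P0=np.array([.5062,.00165,.1425])/' arc.py; head -3 arc.py
```

```text
from fit import *
from scipy.optimize import minimize_scalar
P0=np.array([.5062,.00165,.1425]); YB=np.array([-np.sin(np.radians(5.25)),np.cos(np.radians(5.25)),0]); XB=np.array([YB[1],-YB[0],0])
```

{"fn": "apply_moves", "kwargs": {
  "moves": [
    {"dx": 0, "dy": -3, "dz": -5, "rx": 0, "ry": 0, "rz": 0},
    {"dx": 0, "dy": -4.8, "dz": -7.2, "rx": 0, "ry": 0, "rz": 0},
    {"dx": 0, "dy": -5.8, "dz": -7.8, "rx": 0, "ry": 0, "rz": 0},
    {"dx": 0, "dy": -6.6, "dz": -7.6, "rx": 0, "ry": 0, "rz": 0},
    {"dx": 0, "dy": -7.1, "dz": -7.1, "rx": 0, "ry": 0, "rz": 0},
    {"dx": 0, "dy": -7.6, "dz": -6.5, "rx": 0, "ry": 0, "rz": 0},
    {"dx": 0, "dy": -8, "dz": -6, "rx": 0, "ry": 0, "rz": 0}
  ]
}}

```text
time_s: 33.73
position: [0.4881, 0.1982, 0.2116]
orientation: [-3.133, -0.0, -3.051]
contact_force: [5.2, -2.4, -14.7]
grip_width: 0.015
```

```bash
python3 - <<'E'
from arc import *
arc(1.2,8)
E
```

```text
t 33.73 p [0.4881 0.1982 0.2116] rpy [-3.133 -0.    -3.051] F [  5.2  -2.4 -14.7] w 0.015 q [ 0.27   0.296 -0.136  1.141 -0.009  0.179]
q 1.771 err mm (x,y,z box) -0.1 0.1 0.1
[[-0.1, -8.5, -4.5], [-0.0, -8.7, -4.0], [-0.0, -9.0, -3.4], [-0.0, -9.2, -2.8], [-0.0, -9.4, -2.1], [-0.0, -9.5, -1.4], [-0.0, -9.6, -0.7], [-0.0, -9.6, -0.0]] rot [-0.52 -0.01 -0.04]
```

{"fn": "apply_moves", "kwargs": {
  "moves": [
    {"dx": 0, "dy": -8.5, "dz": -4.6, "rx": 0, "ry": 0, "rz": 0},
    {"dx": 0, "dy": -8.7, "dz": -4, "rx": 0, "ry": 0, "rz": 0},
    {"dx": 0, "dy": -9, "dz": -3.4, "rx": 0, "ry": 0, "rz": 0},
    {"dx": 0, "dy": -9.2, "dz": -2.8, "rx": 0, "ry": 0, "rz": 0},
    {"dx": 0, "dy": -9.4, "dz": -2.1, "rx": 0, "ry": 0, "rz": 0},
    {"dx": 0, "dy": -9.5, "dz": -1.4, "rx": 0, "ry": 0, "rz": 0},
    {"dx": 0, "dy": -9.6, "dz": -0.7, "rx": 0, "ry": 0, "rz": 0},
    {"dx": 0, "dy": -9.6, "dz": 0, "rx": 0, "ry": 0, "rz": 0}
  ]
}}

```text
time_s: 34.4
position: [0.4956, 0.1179, 0.2312]
orientation: [-3.137, -0.001, -3.051]
contact_force: [6.4, 3.5, -16.9]
grip_width: 0.0149
```

```bash
python3 - <<'E'
from arc import *
arc(.6,8)
E
```

```text
t 34.4 p [0.4956 0.1179 0.2312] rpy [-3.137e+00 -1.000e-03 -3.051e+00] F [  6.4   3.5 -16.9] w 0.0149 q [ 0.112  0.252 -0.144  1.176 -0.004  0.021]
q 1.147 err mm (x,y,z box) 0.1 -0.0 0.2
[[0.1, -9.2, 1.2], [-0.0, -9.1, 1.7], [-0.0, -8.9, 2.3], [-0.0, -8.8, 2.9], [-0.0, -8.5, 3.5], [-0.0, -8.3, 4.1], [-0.0, -8.0, 4.6], [-0.0, -7.7, 5.1]] rot [-0.25 -0.08 -0.08]
```

{"fn": "apply_moves", "kwargs": {
  "moves": [
    {"dx": 0, "dy": -9.2, "dz": 1.1, "rx": 0, "ry": 0, "rz": 0},
    {"dx": 0, "dy": -9.1, "dz": 1.7, "rx": 0, "ry": 0, "rz": 0},
    {"dx": 0, "dy": -8.9, "dz": 2.3, "rx": 0, "ry": 0, "rz": 0},
    {"dx": 0, "dy": -8.8, "dz": 2.9, "rx": 0, "ry": 0, "rz": 0},
    {"dx": 0, "dy": -8.5, "dz": 3.5, "rx": 0, "ry": 0, "rz": 0},
    {"dx": 0, "dy": -8.3, "dz": 4.1, "rx": 0, "ry": 0, "rz": 0},
    {"dx": 0, "dy": -8, "dz": 4.6, "rx": 0, "ry": 0, "rz": 0},
    {"dx": 0, "dy": -7.7, "dz": 5.1, "rx": 0, "ry": 0, "rz": 0}
  ]
}}

```text
time_s: 35.07
position: [0.5022, 0.0484, 0.2054]
orientation: [3.131, 0.002, -3.049]
contact_force: [4.7, 6.4, -11.2]
grip_width: 0.0151
```

```bash
python3 - <<'E'
from arc import *
arc(.12,8)
E
```

```text
t 35.07 p [0.5022 0.0484 0.2054] rpy [ 3.131e+00  2.000e-03 -3.049e+00] F [  4.7   6.4 -11.2] w 0.0151 q [-0.036  0.253 -0.211  1.107  0.011 -0.129]
q 0.589 err mm (x,y,z box) 0.3 -0.1 0.2
[[0.3, -6.2, 5.0], [0.0, -6.0, 5.2], [0.0, -5.7, 5.5], [0.0, -5.4, 5.8], [0.0, -5.0, 6.1], [0.0, -4.6, 6.4], [0.0, -4.3, 6.7], [0.0, -3.9, 6.9]] rot [0.63 0.1  0.06]
```

{"fn": "apply_moves", "kwargs": {
  "moves": [
    {"dx": 0.1, "dy": -6.2, "dz": 4.8, "rx": 0.1, "ry": 0, "rz": 0},
    {"dx": 0.1, "dy": -6, "dz": 5.2, "rx": 0.1, "ry": 0, "rz": 0},
    {"dx": 0, "dy": -5.7, "dz": 5.5, "rx": 0.1, "ry": 0, "rz": 0},
    {"dx": 0, "dy": -5.4, "dz": 5.8, "rx": 0.1, "ry": 0, "rz": 0},
    {"dx": 0, "dy": -5, "dz": 6.1, "rx": 0, "ry": 0, "rz": 0},
    {"dx": 0, "dy": -4.6, "dz": 6.4, "rx": 0, "ry": 0, "rz": 0},
    {"dx": 0, "dy": -4, "dz": 6.3, "rx": 0, "ry": 0, "rz": 0},
    {"dx": 0, "dy": -2.8, "dz": 5, "rx": 0, "ry": 0, "rz": 0}
  ]
}}

```text
time_s: 35.73
position: [0.5059, 0.0098, 0.161]
orientation: [3.124, 0.007, -3.047]
contact_force: [4.0, 5.0, -7.5]
grip_width: 0.0153
```

```bash
python3 - <<'E'
from arc import *
arc(0,5)
E
```

```text
t 35.73 p [0.5059 0.0098 0.161 ] rpy [ 3.124  0.007 -3.047] F [ 4.   5.  -7.5] w 0.0153 q [-0.117  0.281 -0.293  0.994  0.018 -0.211]
q 0.15 err mm (x,y,z box) 0.4 -0.2 0.1
[[0.4, -1.8, 3.6], [0.0, -1.8, 3.6], [0.0, -1.7, 3.7], [0.0, -1.6, 3.7], [0.0, -1.5, 3.8]] rot [1.   0.4  0.15]
```

{"fn": "apply_moves", "kwargs": {
  "moves": [
    {"dx": 0.2, "dy": -1.7, "dz": 3.5, "rx": 0.1, "ry": 0, "rz": 0},
    {"dx": 0, "dy": -1.7, "dz": 3.5, "rx": 0.1, "ry": 0, "rz": 0},
    {"dx": 0, "dy": -1.7, "dz": 3.6, "rx": 0.1, "ry": 0, "rz": 0},
    {"dx": 0, "dy": -1.6, "dz": 3.6, "rx": 0.1, "ry": 0, "rz": 0},
    {"dx": 0, "dy": -1.4, "dz": 3, "rx": 0, "ry": 0, "rz": 0},
    {"dx": 0, "dy": -0.7, "dz": 2, "rx": 0, "ry": 0, "rz": 0},
    {"dx": 0, "dy": -0.3, "dz": 1, "rx": 0, "ry": 0, "rz": 0},
    {"dx": 0, "dy": 0, "dz": 0, "rx": 0, "ry": 0, "rz": 0}
  ]
}}

```text
time_s: 36.4
position: [0.5066, 0.002, 0.1438]
orientation: [3.122, 0.012, -3.047]
contact_force: [4.2, 6.0, -8.7]
grip_width: 0.0148
```

```bash
python3 - <<'E'
from arc import *
arc(0,2)
E
```

```text
t 36.4 p [0.5066 0.002  0.1438] rpy [ 3.122  0.012 -3.047] F [ 4.2  6.  -8.7] w 0.0148 q [-0.134  0.293 -0.324  0.946  0.021 -0.229]
q 0.009 err mm (x,y,z box) 0.4 -0.2 0.1
[[0.4, -0.1, 0.7], [0.0, -0.2, 0.6]] rot [1.11 0.67 0.19]
```

{"fn": "apply_moves", "kwargs": {
  "moves": [
    {"dx": 0, "dy": -0.5, "dz": 1.3, "rx": 0, "ry": 0, "rz": 0},
    {"dx": 0, "dy": -0.5, "dz": 1.5, "rx": 0, "ry": 0, "rz": 0},
    {"dx": 0, "dy": -0.3, "dz": 1.5, "rx": 0, "ry": 0, "rz": 0},
    {"dx": 0, "dy": 0, "dz": 0, "rx": 0, "ry": 0, "rz": 0}
  ]
}}

```text
time_s: 36.73
position: [0.5066, 0.0018, 0.1433]
orientation: [3.118, 0.015, -3.046]
contact_force: [3.3, 6.3, -8.4]
grip_width: 0.015
```

{"fn": "apply_moves", "kwargs": {
  "moves": [
    {"dx": 0, "dy": -0.5, "dz": 3, "rx": 0, "ry": 0, "rz": 0},
    {"dx": 0, "dy": -0.5, "dz": 3, "rx": 0, "ry": 0, "rz": 0},
    {"dx": 0, "dy": 0, "dz": 0, "rx": 0, "ry": 0, "rz": 0}
  ]
}}

```text
time_s: 36.98
position: [0.5067, 0.0019, 0.1435]
orientation: [3.115, 0.019, -3.045]
contact_force: [2.7, 5.0, -9.6]
grip_width: 0.0155
```

{"fn": "apply_moves", "kwargs": {
  "moves": [
    {"dx": 0, "dy": 0, "dz": 0, "rx": 0, "ry": 0, "rz": 0},
    {"dx": 0, "dy": 0, "dz": 0, "rx": 0, "ry": 0, "rz": 0},
    {"dx": 0, "dy": 0, "dz": 0, "rx": 0, "ry": 0, "rz": 0},
    {"dx": 0, "dy": 0, "dz": 0, "rx": 0, "ry": 0, "rz": 0}
  ],
  "gripper": 0.7
}}

```text
time_s: 37.32
position: [0.5075, 0.0002, 0.1482]
orientation: [3.118, 0.023, -3.046]
contact_force: [0.6, -0.2, 0.3]
grip_width: 0.0597
```

{"fn": "apply_moves", "kwargs": {
  "moves": [
    {"dx": 0, "dy": 0, "dz": -8, "rx": 0.2, "ry": 0, "rz": 0},
    {"dx": 0, "dy": 0, "dz": -12, "rx": 0.2, "ry": 0, "rz": 0},
    {"dx": 0, "dy": 0, "dz": -18, "rx": 0.2, "ry": 0, "rz": 0},
    {"dx": 0, "dy": 0, "dz": -24, "rx": 0.2, "ry": 0, "rz": 0},
    {"dx": 2, "dy": 0, "dz": -28, "rx": 0, "ry": 0, "rz": 0},
    {"dx": 6, "dy": 0, "dz": -28, "rx": 0, "ry": 0, "rz": 0},
    {"dx": 6, "dy": 0, "dz": -15, "rx": 0, "ry": 0, "rz": 0},
    {"dx": 0, "dy": 0, "dz": 0, "rx": 0, "ry": 0, "rz": 0},
    {"dx": 0, "dy": 0, "dz": 0, "rx": 0, "ry": 0, "rz": 0}
  ]
}}

```text
time_s: 38.07
position: [0.4888, -0.0048, 0.2908]
orientation: [3.135, 0.023, -3.047]
contact_force: [0.4, -0.2, -1.2]
grip_width: 0.0597
```

```bash
python3 - <<'E'
from arc import *
st(); save('wrist','w25'); save('scene','s25')
E
```

```text
t 38.07 p [ 0.4888 -0.0048  0.2908] rpy [ 3.135  0.023 -3.047] F [ 0.4 -0.2 -1.2] w 0.0597 q [-0.147  0.174 -0.089  1.287  0.012 -0.241]
```

View pics/w25.png

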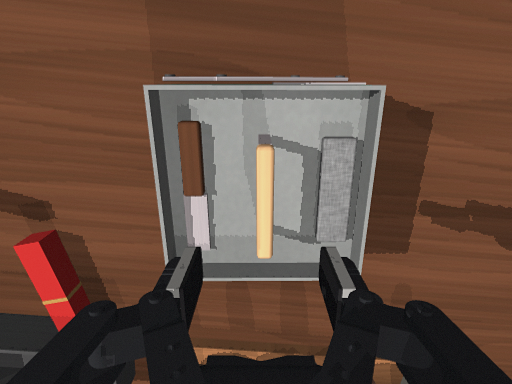

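View pics/s25.png

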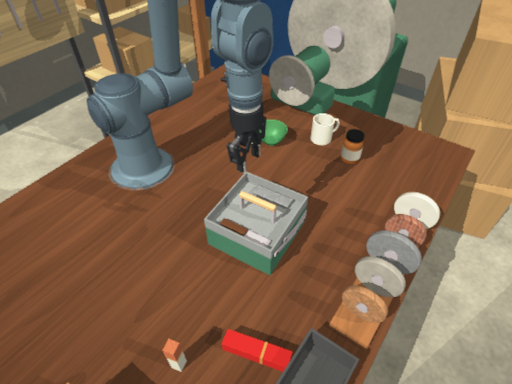

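```bash
python3 - <<'E'
import cv2,numpy as np
a=cv2.imread('pics/scene0.png').astype(int);b=cv2.imread('pics/s25.png').astype(int)
d=np.abs(a-b).max(2)
for n,(x0,y0,x1,y1) in dict(box=(200,172,312,272),bowl=(266,120,290,148),mug=(308,110,342,146),jar=(340,128,366,162)).items():
    s=d[y0:y1,x0:x1]; print(n,(s>40).mean().round(3))
for dy in (-2,-1,0,1,2):
    print(dy,[np.abs(np.roll(np.roll(b,dy,0),dx,1)[172:272,200:312]-a[172:272,200:312]).mean().round(2) for dx in(-2,-1,0,1,2)])
E
python3 -c "
from h import *
r.job_done(); st()"
```

```text
box 0.068
bowl 0.042
mug 0.091
jar 0.214
-2 [np.float64(15.38), np.float64(14.59), np.float64(13.48), np.float64(12.69), np.float64(13.84)]
-1 [np.float64(11.44), np.float64(10.12), np.float64(8.6), np.float64(9.14), np.float64(13.04)]
0 [np.float64(12.03), np.float64(7.63), np.float64(3.03), np.float64(7.68), np.float64(12.0)]
1 [np.float64(13.07), np.float64(9.03), np.float64(8.33), np.float64(9.79), np.float64(11.17)]
2 [np.float64(13.85), np.float64(12.53), np.float64(13.24), np.float64(14.32), np.float64(15.11)]
the job is handed in; nothing more can be done
the job is handed in; nothing more can be done
```

The job is handed in and the scene ended as asked, but the stone toppled early on, so the run has probably failed the "never let it topple" rule.

**What went wrong:** on my first approach to the upright stone, the arm drifted about 25 mm sideways. The fingers knocked the stone over, and it pushed down the red look-alike next to it. I had no way to measure how fast it spun, but it may well have passed 7 rad/s. I left the red block lying on the bench.

**What I did after that:**
- **Stone laid down:** I picked the stone up off the red block, laid it flat on the bench (19 mm centre height) and let go.
- **Tray opened:** I swung the tray to its stop (q about 2.27) at roughly 1 rad/s.
- **Stone placed:** I set the stone in the compartment. The fit put it within 3 mm of the centre and under 1° off the box's x.
- **Tray closed:** I brought the tray back along its arc and released it at the shut position, then moved the arm clear.

**Last checks:**
- **Tray and contents:** the handle grip came back to its starting position (z 0.1433 m, against 0.1433 at the start). The box area of the scene picture lines up with the first one with no shift. The pad and scraper look in place.
- **Cork and file case:** they looked unmoved when I last saw them, just before closing the tray.
- **Bowl, mug and jar:** they stand where they did by eye. The jar's patch of the picture did change noticeably (21% of its pixels). I took that to be the arm's shadow and did not confirm it.
- **Time:** about 38 s of the 72 s allowed.

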